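Turn the hot trivet over with the spatula

ROBOT

A 6-joint arm with a two-finger parallel gripper is mounted at the origin on a cart in front of the work surface, level with it; the furniture and walls round the work are solid. World frame = base frame: x ahead of the robot, y to its left, z up, the work surface at z = 0. Lengths are in m, angles in rad, forces in N, time in s.
With the tool pointing down it reaches from about 0.3 to 0.875 m from the base axis. Payload 6.4 kg.
Tool frame: the origin (TCP) lies at the centre of the arm's flange, where the gripper is bolted on; the fingertips stand 166 mm ahead of it and the grasp point (between the pads) lies 147 mm ahead of it; z points along the fingers, y is the direction in which the jaws open and shut (so a half turn about z gives the same grasp; the last joint's range is limited). The gripper opens to 88 mm and grips with 3 to 60 N. Pads are 18 mm wide; open, the fingers measure 123 mm over their backs; the gripper's body (75 mm by 187 mm) begins 45 mm behind the grasp point.
Start: joints at [0.954, 0.181, 1.607, -0, 1.354, -0.206], TCP at [0.23, 0.527, 0.405] pointing down, gripper open.
Joint ranges: [-2.99, 2.99], [-0.89, 2.07], [0.3, 2.58], [-1.14, 4.28], [0, 2.63], [-3.12, 3.12]. Speed limits (rad/s): [2.57, 2.57, 3.01, 3.14, 3.14, 3.14].

INTERFACE

Orientations are given as [roll, pitch, yaw] about the fixed x, y, z axes, in that order (R = Rz(yaw) Ry(pitch) Rx(roll)).
In Python, from bench import r gives the robot as it stands.
- The arm moves only by the shell command python3 -m pendant 'ROWS' [OPENING] [FORCE]. ROWS is JSON, one flat list of numbers, 4 for each row, row after row: the shift along the tool's x, y, z in cm, then the turn about the tool's z in degrees. A call has 1 to 8 rows; each row shifts and turns the commanded pose from where the row before left it, along the tool's axes as they then stand; what a row does not reach is not made up. A row lasts 1/12 s, in which the tool goes at most 41.7 mm and 7.16 degrees, less where a joint would pass 70% of its speed; a pose out of reach is approached as far as the arm can. A call is refused whole if a number of a shift passes 4.17 or a number of a turn 7.16, either way. A call with a gripper value outside its range is refused whole. OPENING is the finger opening in cm, from 0 to 8.81, set as the call begins (- or left out, the last holds). The fingers move at their own pace and stop on an object; FORCE is the grip in N (left out, the last holds). Time passes only in rows, so rows that do not move let the fingers close. It gives the time, the measured TCP pose, the force and the opening at its end, in the units of the state.
- r.get_obs(): the state, without advancing time (a new reading comes with each control period).
- r.snapshot(name): name is "side" or "top"; returns a dict with "image" (384x512x3 uint8, blue, green, red), "K" (3x3 intrinsics, pixels), "distortion" ([k1, k2, p1, p2, k3] as OpenCV has them; the pictures are not rectified), "pose" (4x4, takes a point from camera to world coordinates). Camera axes: x right, y down, z forward; pixel columns grow to the right and rows downward; lengths in m; the calibration is good to about 2 mm. A picture is of the moment at which its call begins. There is no depth.
- r.hand_in(): hands the job in, once; it reports no verdict.
The state is a dict: "time_s": time; "qpos": joint angles; "qvel": joint speeds; "joint_torque": joint torques, N m; "position": TCP position; "tool_rot": TCP orientation; "contact_force": force on the tool from outside, world axes, zero at the start; "moment": the same for the moment, N m; "width": finger opening in m.
Only numpy, scipy, OpenCV 4.12 (cv2) and the standard library are available. Lean on these libraries where they do the work, as an engineer would, in place of code of your own. Each camera call takes 0.05 s, during which the arm holds its last target.

TASK

The stoneware trivet lies upside down, feet up, on one half of the footed wooden board and is still too hot to touch. Take the spatula from its rest and flip the trivet with it over the board's low rib, so that it stands on its three feet on the board's other half. Then lay the spatula back on its rest as it was, and leave the other things on the worktop where they are.

Things in the scene. Friction and masses are not known exactly. Their poses are not given: they have to be found in the camera images.
- board: Fixed light-wood board on two feet, 130 mm (its x) by 300 mm (its y), top 60 mm above the worktop. Origin: on the worktop under its centre. A rib 8 mm wide, 7 mm high crosses the middle of the top along its x (at y = 0) and stops a flat item pushed against it. The trivet starts on the -y half and must go to the +y half. No rims at ends or sides; the top is 16 mm thick.
- far_bay (a point): Centre of the destination half of the board, on the top face, 75 mm from the rib on the board's +y side.
- trivet_center (a point): Loose white stoneware disc trivet, about 0.15 kg, 100 mm diameter, 10 mm thick, with three round feet (16 mm diameter, 12 mm tall, 34 mm from the centre) on one face. Point: middle of the 10 mm disc. Its z axis points out of the face with the feet: up at the start, down when it stands on its feet. Hot: the robot must not touch it.
- trivet: The trivet's frame: axes of trivet_center, origin 5 mm from it on the footless face. That face's rim is bevelled (flat to radius 38 mm, then rising 6 mm to the full 50 mm radius), so a thin blade slid along the board goes under the rim and, once the rib stops the disc, lifts it: near the rim it tips the disc up about the rib, under the middle it carries it.
- spatula_grip (a point): Middle of the spatula's dark wooden handle, where it is best gripped from above, 56 mm above the blade's underside. Axes: x level toward the blade, z up when the blade is level. The handle has flat sides 16 mm apart (across y), is 20 mm high and rises backward at 35 degrees to 30 mm above and 45 mm behind this point.
- spatula_tip (a point): Middle of the blade's leading edge, 158 mm ahead of and 55 mm below spatula_grip in the spatula's own axes.
- spatula: Loose spatula, 0.09 kg; axes of spatula_grip, origin 56 mm below it, level with the blade's underside. The flat steel blade is 70 mm wide, 80 mm long (x = 78 to 158 mm) and 2 mm thick.
- spatula_rest: Fixed wooden spatula rest. Origin: on the worktop under where the grip point belongs; x points to where the blade lies, level on a plate 90 mm wide, 8 mm high, x = 60 to 166 mm. 35 mm behind the origin the handle lies on a bar 73 mm high between two horns 30 mm apart with tops 88 mm high, behind the board.
- rest_center (a point): Point of the rest 8 mm above the worktop (level of the blade's underside), straight below where spatula_grip belongs.
- mug: White mug, 98 mm high, standing behind the board. A bystander: leave it alone. Origin at its underside's centre.
- bowl: White bowl, 114 mm diameter, 47 mm high, left of the board. A bystander: leave it alone. Origin at its underside's centre.
- garlic: Garlic bulb, 56 mm, at the left. A bystander: leave it alone. Origin at its underside's centre.
- glass: Glass, 65 mm diameter, 88 mm high, behind the board. A bystander: leave it alone. Origin at its underside's centre.
- tub: Lidded food tub, 89 by 119 by 56 mm, left of the board. A bystander: leave it alone. Origin at its underside's centre.
- teaspoon: Teaspoon, 130 mm, lying between the rest and the board. A bystander: leave it alone. Origin at its underside's centre.

How it is judged:
On the way, in this order (a step that is already met when the one before it is completed fails the run):
1. the trivet is tipped up by the spatula (contact force between spatula and trivet above 0.1 N and angle between trivet_center's own z axis and vertical between 0.4 and 2.6 rad), for 0.05 s.
2. the trivet stands on its feet on the other half of the board (angle between trivet_center's own z axis and vertical above 3.05 rad and y of trivet_center in the frame of board between 0.025 and 0.115 m and x of trivet_center in the frame of board between -0.045 and 0.045 m and z of trivet_center in the frame of board below 0.081 m), for 0.2 s.
At the end, for the whole second after the job is handed in: The trivet stands on its feet (within 5 degrees) on the board's far half, centre 25 to 115 mm past the rib and within 45 mm of the middle line; the spatula lies on its rest, blade level within 4.5 degrees, grip point within 20 mm and heading within 0.15 rad of its place; both are still (all of step 2 and horizontal distance between spatula_grip and rest_center below 0.02 m and angle between spatula_grip's own z axis and vertical below 0.08 rad and z of spatula_tip in the frame of spatula_rest below 0.014 m and horizontal distance between spatula_tip and rest_center above 0.14 m and angle between the x axis of spatula and the x axis of spatula_rest, either way round below 0.15 rad and x of spatula_tip in the frame of spatula_rest above 0.1 m and linear speed of each of trivet, spatula below 0.02 m/s); the robot touches nothing.
It fails at once if the robot's hand or arm touches the hot trivet (contact force between any of the fingers, the arm and trivet above 0.3 N).
It fails at once if another thing on the worktop is shifted by more than 30 mm (distance of any of mug, bowl, garlic, glass, tub, teaspoon from where it was at the start of the episode above 0.03 m).
It also fails if it takes over 51 s, if anything falls off the work surface, if the arm or the gripper's body presses on something with over 40 N, if the wrist force passes 120 N, or if a joint passes its speed limit or range.

## Working session

There is one attempt and no reset: what is moved stays moved. The work goes in short steps, Python scripts to look and compute and a shell command to move; the robot and the scene stay as the last step left them, time stands still between calls to the robot, and variables do not carry over. Pictures are saved under pics/ and viewed, and the job is handed in when it is done.

```bash
mkdir -p pics; ls; python3 - <<'E'
from bench import r
import cv2
o=r.get_obs()
print(o['time_s'],o['position'],o['tool_rot'],o['width'])
for n in("top","side"):
    s=r.snapshot(n); cv2.imwrite(f"pics/{n}0.png",cv2.resize(s['image'],None,fx=1.5,fy=1.5)); print(s['K'],s['distortion'],s['pose'])
E
```

```text
pics
0.0 [0.22946375 0.52696549 0.40383634] [-3.13994476e+00 -3.58922708e-04  2.73079138e+00] 0.08787934660366882
[[389.69876612   0.         260.92638044]
 [  0.         389.69876612 193.73112722]
 [  0.           0.           1.        ]] [-0.06416582  0.          0.          0.          0.        ] [[-2.43531248e-02 -9.89272157e-01  1.44040011e-01  3.60855048e-01]
 [-9.99697990e-01  2.45737053e-02 -2.47760518e-04  6.66918139e-02]
 [-3.29449421e-03 -1.44002544e-01 -9.89571834e-01  1.34753449e+00]
 [ 0.00000000e+00  0.00000000e+00  0.00000000e+00  1.00000000e+00]]
[[462.14221186   0.         258.23334832]
 [  0.         462.14221186 186.05092337]
 [  0.           0.           1.        ]] [-0.06209483  0.          0.          0.          0.        ] [[-0.99705584  0.05461289 -0.05382464  0.63035475]
 [ 0.07575538  0.5929597  -0.80166072  1.43249214]
 [-0.01186517 -0.80337801 -0.59535115  1.06940906]
 [ 0.          0.          0.          1.        ]]
```

View pics/top0.png

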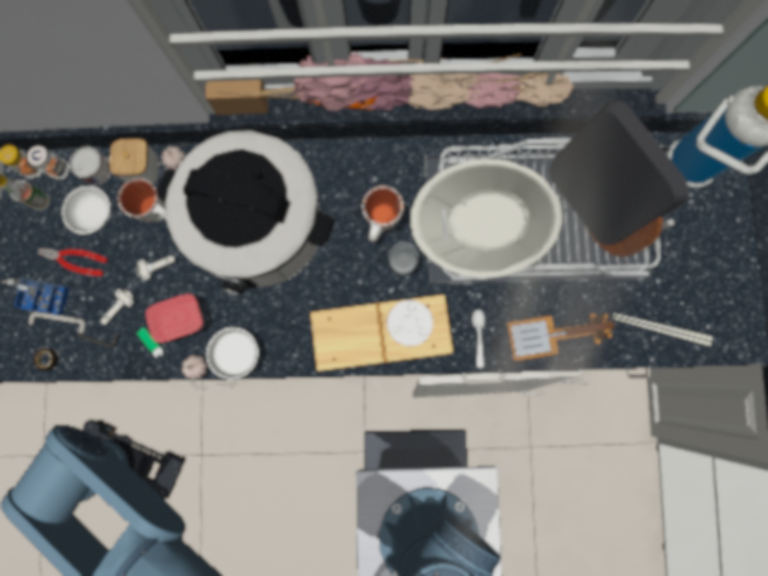

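View pics/side0.png

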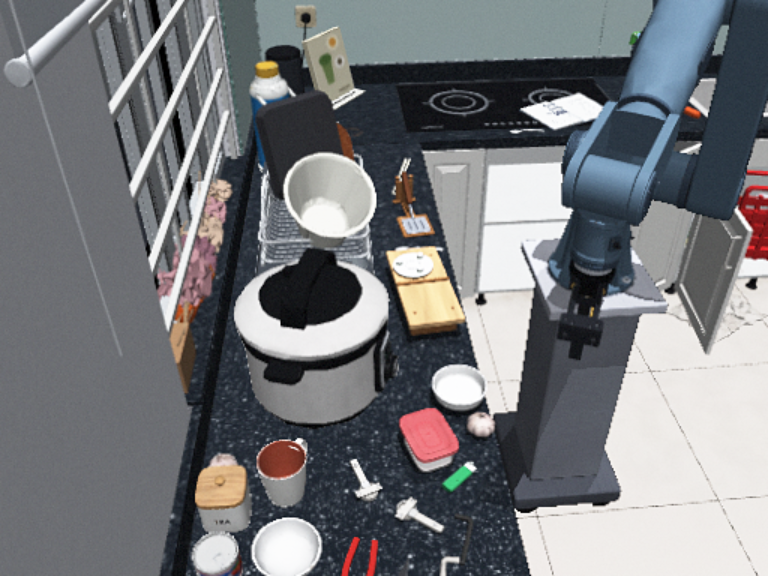

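The top view shows the board at (312-452, 295-370) in the 1.5x picture. The trivet is on its right half, the spoon is at (480,338), and the spatula rest is at (510-610, 315-360) with its blade pointing left, towards the board. Next I'll enlarge these areas.

```bash
python3 - <<'E'
from bench import r
import cv2
s=r.snapshot("top"); im=s['image']
cv2.imwrite("pics/t1.png",cv2.resize(im[185:255,200:310],None,fx=7,fy=7,interpolation=cv2.INTER_CUBIC))
cv2.imwrite("pics/t2.png",cv2.resize(im[195:255,310:420],None,fx=7,fy=7,interpolation=cv2.INTER_CUBIC))
s=r.snapshot("side"); im=s['image']
cv2.imwrite("pics/s1.png",cv2.resize(im[155:230,250:320],None,fx=8,fy=8,interpolation=cv2.INTER_CUBIC))
cv2.imwrite("pics/s2.png",cv2.resize(im[100:165,250:300],None,fx=9,fy=9,interpolation=cv2.INTER_CUBIC))
E
```

```text
(no output)
```

View pics/t1.png

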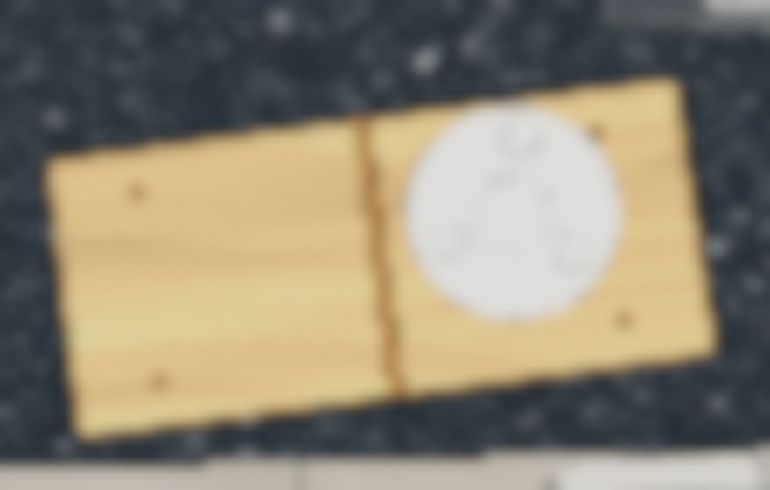

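View pics/t2.png

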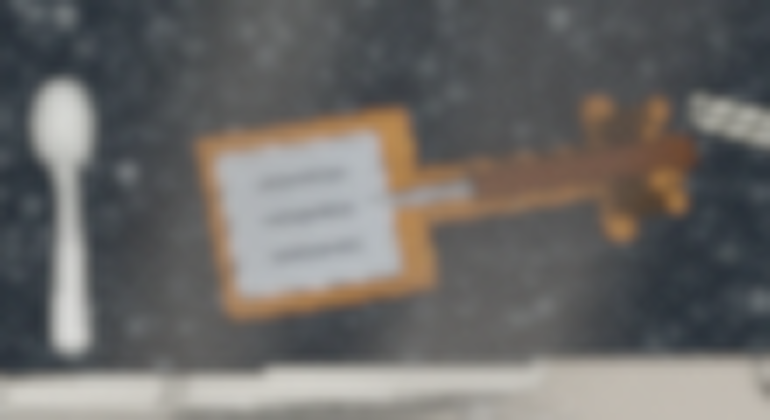

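View pics/s1.png

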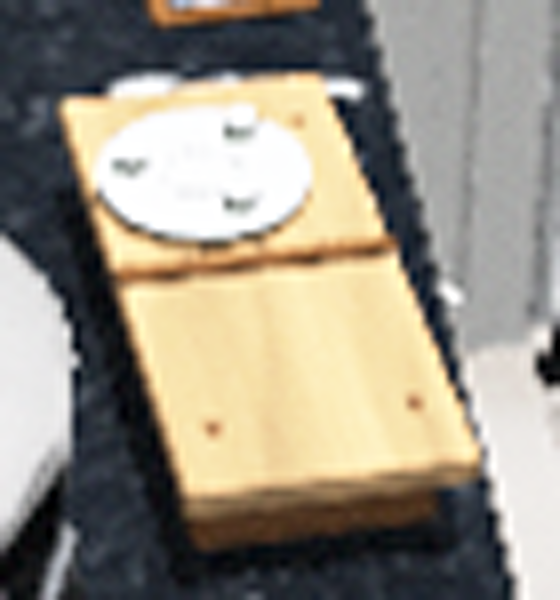

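View pics/s2.png

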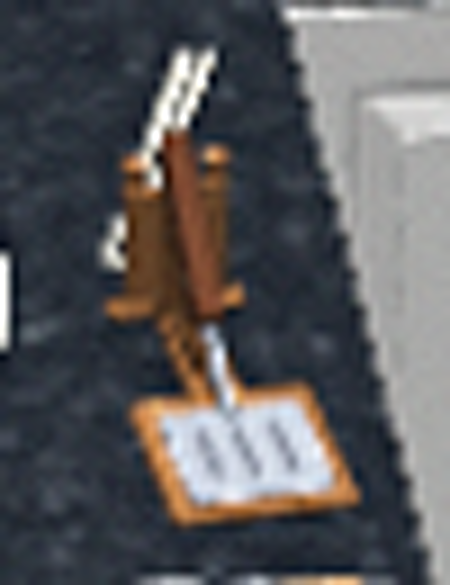

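```bash
cat > h.py <<'E'
import numpy as np, cv2
from scipy.optimize import least_squares
def cam(s):
    T=np.linalg.inv(s['pose']); return cv2.Rodrigues(T[:3,:3])[0],T[:3,3],s['K'],np.array(s['distortion'])
def proj(c,P): return cv2.projectPoints(np.array(P,float).reshape(-1,1,3),*c)[0].reshape(-1,2)
def unc(px,f,off): return (np.array(px,float)+.5)/f-.5+np.array(off)
def world(p,L):
    L=np.array(L,float); c,s=np.cos(p[2]),np.sin(p[2])
    return np.c_[p[0]+c*L[:,0]-s*L[:,1],p[1]+s*L[:,0]+c*L[:,1],L[:,2]]
def fit(obs,p0):
    # obs: list of (cam, pix, local mm)
    f=lambda p: np.concatenate([(proj(c,world(p,np.array(L)/1000))-px).ravel() for c,px,L in obs])
    q=least_squares(f,p0); return q.x, np.abs(q.fun).max(), q.fun
E
cat > m.py <<'E'
from bench import r
from h import *
t=cam(r.snapshot("top")); s=cam(r.snapshot("side"))
T1=lambda p:unc(p,7,(200,185)); T2=lambda p:unc(p,7,(310,195)); S1=lambda p:unc(p,8,(250,155)); S2=lambda p:unc(p,9,(250,100))
bt=(t,T1([(47,158),(682,78),(716,353),(80,438)]),[(65,150,60),(65,-150,60),(-65,-150,60),(-65,150,60)])
bs=(s,S1([(185,490),(62,102),(322,76),(480,460)]),bt[2])
for n,o in(("both",[bt,bs]),("top",[bt]),("side",[bs])): print("board",n,*fit(o,[.45,.08,.1])[:2])
tr=(t,T1([(514,212)]),[(0,0,70)]);ts=(s,S1([(203,172)]),[(0,0,70)])
f=lambda o:least_squares(lambda p:np.concatenate([(proj(c,[[p[0],p[1],.07]])-px).ravel() for c,px,L in o]),[.45,0]).x
print("triv",f([tr]),f([ts]))
pt=(t,T2([(195,137),(410,105),(437,288),(230,320)]),[(166,-45,8),(60,-45,8),(60,45,8),(166,45,8)])
ps=(s,S2([(182,523),(132,405),(312,382),(360,495)]),pt[2])
for n,o in(("both",[pt,ps]),("top",[pt]),("side",[ps])): print("rest",n,*fit(o,[.43,-.35,1.6])[:2])
b=(t,T2([(217,155),(377,130),(405,275),(235,298)]),[(158,-35,10),(78,-35,10),(78,35,10),(158,35,10)])
b2=(s,S2([(198,503),(165,418),(305,402),(335,482)]),b[2])
for n,o in(("both",[b,b2]),("top",[b]),("side",[b2])): print("spat",n,*fit(o,[.43,-.35,1.6])[:2])
E
python3 m.py
```

```text
board both [0.45592427 0.09184283 0.10123812] 0.864785630532765
board top [0.45724742 0.09125203 0.10377419] 0.766346781200582
board side [0.45436968 0.09336298 0.09646999] 0.5909224636957333
triv [0.47566524 0.02840278] [0.47303862 0.02993431]
rest both [ 0.45090102 -0.36679482  1.69187937] 1.203278808534435
rest top [ 0.45271671 -0.36733343  1.68904376] 0.4097879019489028
rest side [ 0.44823534 -0.3653003   1.69700298] 0.5953740728185153
spat both [ 0.44867768 -0.36686707  1.67830594] 1.1314423635791968
spat top [ 0.45133721 -0.36710954  1.68118852] 0.7416864801526799
spat side [ 0.44401893 -0.36685302  1.66984192] 0.6371561208616185
```

I now have the poses. Board: (0.456, 0.092), yaw 0.101. Trivet: about (0.0745 past centre) board (+12,-65) mm. Spatula: grip at (0.450,-0.367), heading about 1.685. First I turn the tool.

```bash
cat >> h.py <<'E'
def delta(r,target,yaw=None):
    from scipy.spatial.transform import Rotation as Ro
    o=r.get_obs(); R=Ro.from_euler('xyz',o['tool_rot']).as_matrix()
    d=R.T@(np.array(target)-o['position'])*100
    x=R[:,0]; y=np.arctan2(x[1],x[0])
    print("t",round(o['time_s'],2),"pos",o['position'].round(4),"yaw",round(y,4),"delta cm",d.round(2),"" if yaw is None else ("turn deg",round(np.degrees(y-yaw),2)),"F",np.round(o['contact_force'],1),"w",round(o['width'],4),"tilt",np.degrees(np.arccos(-R[2,2])).round(2))
E
python3 -m pendant '[0,0,0,7,0,0,0,7,0,0,0,7,0,0,0,7,0,0,0,7,0,0,0,7,0,0,0,7,0,0,0,7]' 
python3 -m pendant '[0,0,0,4]'; python3 -c "
from bench import r
from h import *
delta(r,[.45,-.367,.30],1.685)"
```

```text
time_s: 0.97
position: [0.2296, 0.5271, 0.4046]
tool_rot: [-3.141, 0.0, 1.747]
contact_force: [0.6, -0.5, 0.3]
width: 0.0883
time_s: 1.05
position: [0.2296, 0.5272, 0.4046]
tool_rot: [-3.141, 0.0, 1.677]
contact_force: [0.0, 0.5, -0.2]
width: 0.0881
t 1.05 pos [0.2296 0.5272 0.4046] yaw 1.6774 delta cm [-91.25  12.41  10.48] ('turn deg', np.float64(-0.44)) F [ 0.   0.5 -0.2] w 0.0881 tilt 0.01
```

```bash
python3 -m pendant '[-3.8,0.5,0,0,-3.8,0.5,0,0,-3.8,0.5,0,0,-3.8,0.5,0,0,-3.8,0.5,0,0,-3.8,0.5,0,0,-3.8,0.5,0,0,-3.8,0.5,0,0]' 
python3 -m pendant '[-3.8,0.5,0,0,-3.8,0.5,0,0,-3.8,0.5,0,0,-3.8,0.5,0,0,-3.8,0.5,0,0,-3.8,0.5,0,0,-3.8,0.5,0,0,-3.8,0.5,0,0]' 
python3 -m pendant '[-3.8,0.5,0,0,-3.8,0.5,0,0,-3.8,0.5,0,0,-3.8,0.5,0,0,-3.8,0.5,0,0,-3.8,0.5,0,0,-3,0.5,0,0,-1,0.5,0,0]' 
python3 -c "
from bench import r
from h import *
delta(r,[.45,-.367,.30],1.685)"
```

```text
time_s: 1.72
position: [0.3033, 0.228, 0.4048]
tool_rot: [3.141, -0.0, 1.684]
contact_force: [1.0, 0.2, 0.0]
width: 0.088
time_s: 2.38
position: [0.3774, -0.07, 0.4051]
tool_rot: [3.14, 0.001, 1.683]
contact_force: [1.5, 0.4, -0.0]
width: 0.0884
time_s: 3.05
position: [0.4474, -0.3338, 0.4044]
tool_rot: [-3.142, 0.001, 1.68]
contact_force: [-0.6, 0.6, 0.6]
width: 0.0879
t 3.05 pos [ 0.4474 -0.3338  0.4044] yaw 1.6805 delta cm [-3.32 -0.11 10.45] ('turn deg', np.float64(-0.26)) F [-0.6  0.6  0.6] w 0.0879 tilt 0.08
```

```bash
python3 -m pendant '[-2,0,2,0,-1.3,0,3,0,0,0,4,0,0,0,3,0,0,0,0,0]' 
python3 - <<'E'
from bench import r
from h import *
delta(r,[.45,-.367,.211],1.685)
im=r.snapshot("side")['image'];cv2.imwrite("pics/g1.png",cv2.resize(im[60:170,220:330],None,fx=5,fy=5,interpolation=cv2.INTER_CUBIC))
im=r.snapshot("top")['image'];cv2.imwrite("pics/g1t.png",cv2.resize(im[160:270,310:450],None,fx=5,fy=5,interpolation=cv2.INTER_CUBIC))
E
```

```text
time_s: 3.47
position: [0.4491, -0.3606, 0.2777]
tool_rot: [-3.135, -0.01, 1.683]
contact_force: [-0.7, 0.8, -0.7]
width: 0.0886
t 3.47 pos [ 0.4491 -0.3606  0.2777] yaw 1.6829 delta cm [-0.71  0.06  6.66] ('turn deg', np.float64(-0.12)) F [-0.7  0.8 -0.7] w 0.0886 tilt 0.71
```

View pics/g1.png

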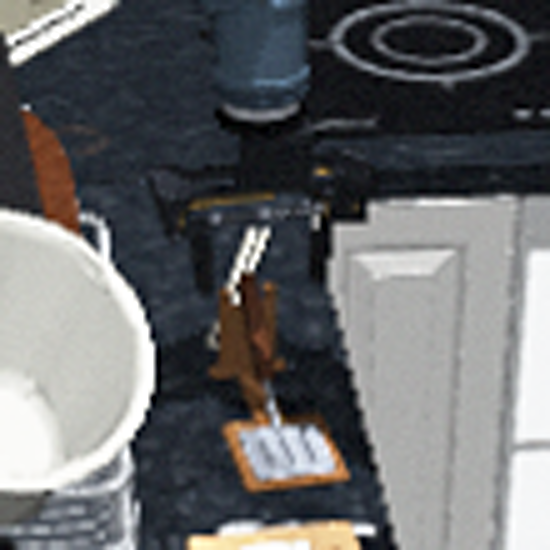

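View pics/g1t.png

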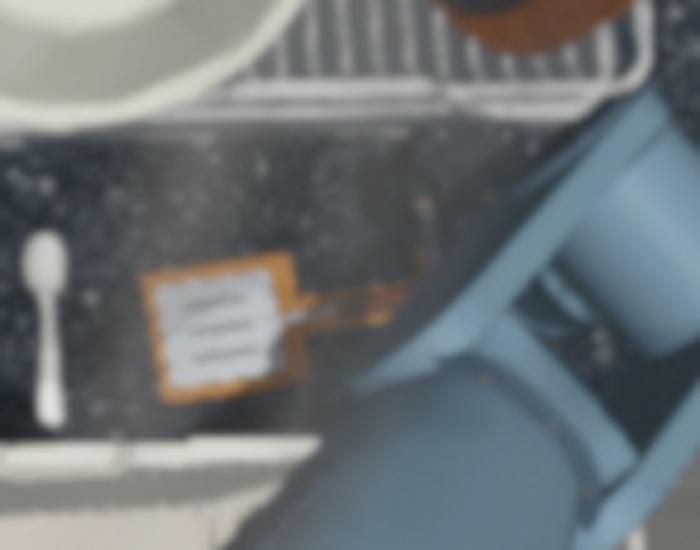

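The open fingers at u≈203 and 318 straddle the handle at u≈262 in the side crop, so the tool is centred. Now I descend.

```bash
python3 -m pendant '[0,0,2.5,0,0,0,2,0,0,0,1.2,0,0,0,0,0]' 
python3 - <<'E'
from bench import r
from h import *
delta(r,[.45,-.367,.211],1.685)
E
```

```text
time_s: 3.9
position: [0.4512, -0.3623, 0.2275]
tool_rot: [-3.141, -0.001, 1.684]
contact_force: [-0.4, 0.7, 0.4]
width: 0.0883
t 3.9 pos [ 0.4512 -0.3623  0.2275] yaw 1.6839 delta cm [-0.45 -0.17  1.65] ('turn deg', np.float64(-0.07)) F [-0.4  0.7  0.4] w 0.0883 tilt 0.05
```

```bash
python3 -m pendant '[-0.4,-0.1,0.7,0,0,0,0.6,0,0,0,0,0]' 
python3 - <<'E'
from bench import r
from h import *
delta(r,[.45,-.367,.211],1.685)
im=r.snapshot("side")['image'];cv2.imwrite("pics/g2.png",cv2.resize(im[100:170,240:310],None,fx=8,fy=8,interpolation=cv2.INTER_CUBIC))
E
```

```text
time_s: 4.15
position: [0.4507, -0.367, 0.2149]
tool_rot: [3.141, 0.001, 1.683]
contact_force: [-0.3, 0.1, -0.3]
width: 0.0879
t 4.15 pos [ 0.4507 -0.367   0.2149] yaw 1.6833 delta cm [ 0.01 -0.07  0.39] ('turn deg', np.float64(-0.09)) F [-0.3  0.1 -0.3] w 0.0879 tilt 0.04
```

View pics/g2.png

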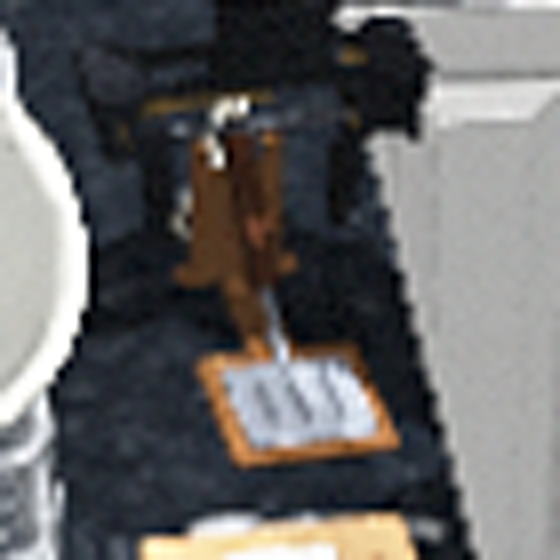

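Nothing is touching, and the handle is centred between the fingers. I'll lower 4 mm and close.

```bash
python3 -m pendant '[0,0,0.35,0,0,0,0,0]'
python3 -m pendant '[0,0,0,0,0,0,0,0,0,0,0,0,0,0,0,0,0,0,0,0,0,0,0,0]' 0 60
python3 -m pendant '[0,0,0,0,0,0,0,0]' 0 60
python3 -c "
from bench import r
from h import *
delta(r,[.45,-.367,.211],1.685)"
```

```text
time_s: 4.37
position: [0.4507, -0.3667, 0.2112]
tool_rot: [3.141, 0.0, 1.684]
contact_force: [-0.1, -0.0, -0.8]
width: 0.0884
time_s: 4.87
position: [0.4506, -0.3666, 0.2113]
tool_rot: [3.142, 0.0, 1.684]
contact_force: [0.0, 0.3, 0.3]
width: 0.05
time_s: 5.03
position: [0.4506, -0.3666, 0.2112]
tool_rot: [-3.142, 0.0, 1.684]
contact_force: [0.2, 0.1, 0.3]
width: 0.0368
t 5.03 pos [ 0.4506 -0.3666  0.2112] yaw 1.6837 delta cm [-0.03 -0.07  0.02] ('turn deg', np.float64(-0.08)) F [0.2 0.1 0.3] w 0.0368 tilt 0.0
```

```bash
python3 -m pendant '[0,0,0,0,0,0,0,0,0,0,0,0,0,0,0,0,0,0,0,0,0,0,0,0]'
python3 -c "
from bench import r
from h import *
delta(r,[.45,-.367,.211],1.685)"
```

```text
time_s: 5.53
position: [0.4506, -0.3666, 0.2112]
tool_rot: [3.142, 0.0, 1.684]
contact_force: [-0.6, 0.5, 0.3]
width: 0.0152
t 5.53 pos [ 0.4506 -0.3666  0.2112] yaw 1.6835 delta cm [-0.03 -0.07  0.02] ('turn deg', np.float64(-0.08)) F [-0.6  0.5  0.3] w 0.0152 tilt 0.0
```

```bash
python3 - <<'E'
from bench import r
from h import *
from scipy.optimize import least_squares
ss={n:r.snapshot(n) for n in("top","side")}
t,s=cam(ss['top']),cam(ss['side'])
im=ss['top']['image'];cv2.imwrite("pics/b_t.png",cv2.resize(im[90:200,255:395],None,fx=5,fy=5,interpolation=cv2.INTER_CUBIC))
im=ss['side']['image'];cv2.imwrite("pics/b_s.png",cv2.resize(im[95:185,160:280],None,fx=6,fy=6,interpolation=cv2.INTER_CUBIC))
q=least_squares(lambda P:np.r_[(proj(t,[P])-[[327,183]]).ravel(),(proj(s,[P])-[[250,136]]).ravel()],[.6,-.12,.2])
print(q.x,q.fun)
E
```

```text
[ 0.56011743 -0.13999731  0.14985669] [-0.15779776  1.20350864 -1.49854398 -0.28912124]
```

View pics/b_t.png

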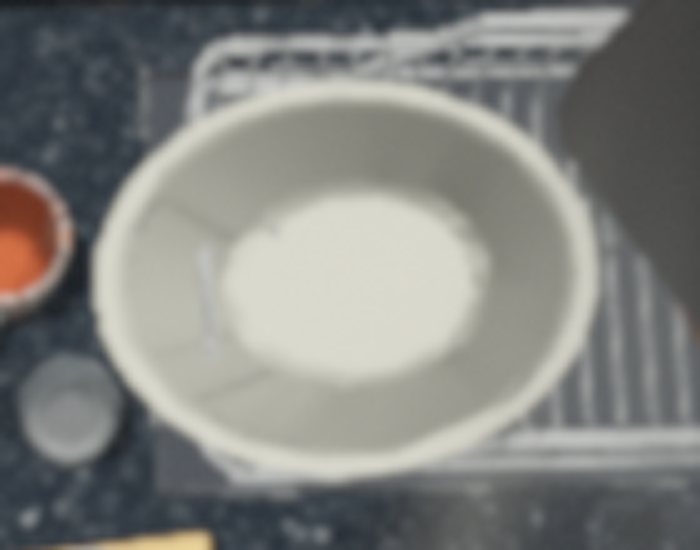

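View pics/b_s.png

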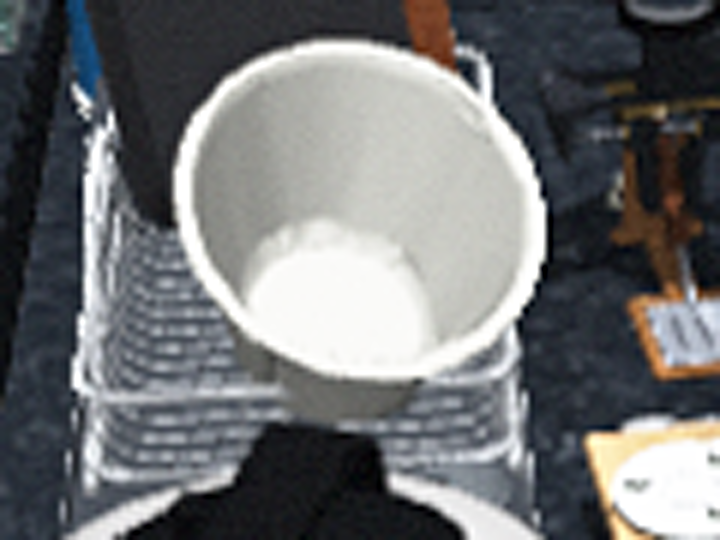

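```bash
python3 - <<'E'
from bench import r
from h import *
t,s=cam(r.snapshot('top')),cam(r.snapshot('side'))
a=unc([(95,275),(350,82),(598,265),(350,475),(545,400),(150,395),(470,112),(200,130)],5,(255,90))
b=unc([(175,190),(345,40),(545,225),(370,378),(235,78),(485,95),(500,335),(235,310)],6,(160,95))
def circ(p,n=720):
    C=p[:3];R=p[3];nz=np.array([np.sin(p[4])*np.cos(p[5]),np.sin(p[4])*np.sin(p[5]),np.cos(p[4])])
    u=np.cross(nz,[0,0.01,1.0]) if abs(p[4])>.01 else np.array([1.,0,0]);u/=np.linalg.norm(u);v=np.cross(nz,u)
    th=np.linspace(0,2*np.pi,n);return C+R*(np.cos(th)[:,None]*u+np.sin(th)[:,None]*v)
def f(p):
    W=circ(p);A=proj(t,W);B=proj(s,W)
    return np.r_[[np.linalg.norm(A-x,axis=1).min() for x in a],[np.linalg.norm(B-x,axis=1).min() for x in b]]
best=None
for ph in(1.57,0,-1.57,3.1):
  for z in(.15,.25):
    q=least_squares(f,[.66,-.1,z,.12,.4,ph])
    if best is None or q.cost<best.cost:best=q
print(best.x,best.fun.round(1))
W=circ(best.x,37)
print(W.min(0),W.max(0))
for w in W:
    if w[0]<.61: print(w.round(3))
E
```

```text
[ 0.66520945 -0.12554578  0.19626965  0.13474126  0.52761139  2.49757989] [6.4 3.4 6.  5.7 1.4 1.5 1.5 1.5 0.9 1.1 1.9 1.5 3.5 2.7 3.5 1.8]
[ 0.54187195 -0.253901    0.12844007] [0.78854696 0.00280944 0.26409923]
[ 0.604 -0.024  0.132]
[ 0.586 -0.04   0.129]
[ 0.571 -0.057  0.128]
[ 0.558 -0.077  0.13 ]
[ 0.549 -0.099  0.133]
[ 0.544 -0.121  0.138]
[ 0.542 -0.143  0.145]
[ 0.544 -0.165  0.154]
[ 0.549 -0.186  0.163]
[ 0.558 -0.205  0.174]
[ 0.571 -0.221  0.186]
[ 0.586 -0.234  0.197]
[ 0.603 -0.245  0.209]
```

```bash
python3 -m pendant '[0,0,-0.5,0,0,0,-1.5,0,0,0,-2.5,0,0,0,-3,0,0,0,-3,0,0,0,-2.5,0,0,0,0,0]'
python3 - <<'E'
from bench import r
from h import *
delta(r,[.4454,-.1847,.34],1.40)
ss={n:r.snapshot(n) for n in("top","side")}
im=ss['top']['image'];cv2.imwrite("pics/l_t.png",cv2.resize(im[170:260,290:420],None,fx=6,fy=6,interpolation=cv2.INTER_CUBIC))
im=ss['side']['image'];cv2.imwrite("pics/l_s.png",cv2.resize(im[80:180,240:310],None,fx=6,fy=6,interpolation=cv2.INTER_CUBIC))
E
```

```text
time_s: 6.32
position: [0.4518, -0.3679, 0.3477]
tool_rot: [3.136, 0.008, 1.684]
contact_force: [0.8, -1.5, -0.5]
width: 0.0155
t 6.32 pos [ 0.4518 -0.3679  0.3477] yaw 1.6838 delta cm [18.28  1.43  0.63] ('turn deg', np.float64(16.26)) F [ 0.8 -1.5 -0.5] w 0.0155 tilt 0.57
```

View pics/l_t.png

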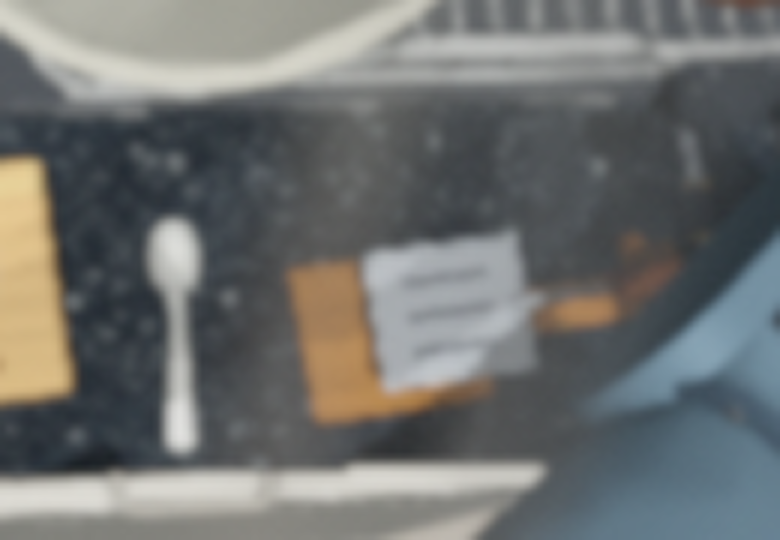

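View pics/l_s.png

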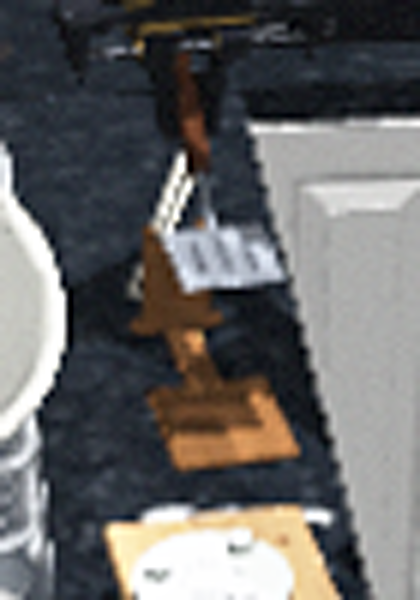

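Spatula is held; blade corners in the top crop are (362,255), (518,232), (537,372), (385,393), and in the side crop (162,228), (243,225), (288,280), (188,292). I'll fit its pitch.

```bash
cat >> h.py <<'E'
from scipy.spatial.transform import Rotation as Ro
LB=np.array([(158,-35,-54),(78,-35,-54),(78,35,-54),(158,35,-54)])/1000  # rel. grip point
def spat(p): # grip x,y,z, yaw, pitch(deg, + = tip down), roll
    return Ro.from_euler('xyz',[np.radians(p[5]),np.radians(p[4]),p[3]]).apply(LB)+p[:3]
def fitsp(c,px,p0,prior=(.003,.003,.003,.02,10,3)):
    p0=np.array(p0,float)
    f=lambda p:np.r_[np.concatenate([(proj(a,spat(p))-b).ravel() for a,b in zip(c,px)])/.5,(p-p0)/np.array(prior)]
    q=least_squares(f,p0,x_scale=[.01,.01,.01,.1,5,5]);return q.x,q.fun[:-6]*.5
E
python3 - <<'E'
from bench import r
from h import *
t,s=cam(r.snapshot('top')),cam(r.snapshot('side'))
a=unc([(362,255),(518,232),(537,372),(385,393)],6,(290,170))
b=unc([(188,292),(162,228),(243,225),(288,280)],6,(240,80))
p0=[.4518,-.3679,.2007,1.685,0,0]
for c,px in(([t,s],[a,b]),([t],[a]),([s],[b])):
    x,f=fitsp(c,px,p0);print(x.round(4),f.round(1))
delta(r,[.4454,-.1847,.34],1.40)
E
```

```text
[ 0.452  -0.3683  0.2011  1.6981  2.5898 -2.4332] [ 0.1  0.8 -0.6  0.6  0.2 -0.4  0.1  0.1 -1.1 -0.5 -0.9  0.3  1.7 -0.3
 -1.1  0.3]
[ 0.4518 -0.3689  0.2017  1.6795  1.4372 -1.2075] [ 0.2  0.2 -0.4  0.6  0.1 -0.4 -0.  -0.4]
[ 0.4527 -0.3684  0.2009  1.7189  2.869  -2.4422] [-0.4 -0.3 -0.7  0.4  1.8 -0.4 -0.6  0.3]
t 6.52 pos [ 0.4502 -0.3661  0.3397] yaw 1.6836 delta cm [1.808e+01 1.570e+00 1.000e-02] ('turn deg', np.float64(16.25)) F [ 0.9 -0.4 -0.9] w 0.0154 tilt 0.15
```

```bash
python3 -m pendant '[2,0,0,5.4,2,0,0,5.4,2,0,0,5.4,1,0,0,0]'
python3 -c "
from bench import r
from h import *
delta(r,[.4454,-.1847,.34],1.40)"
```

```text
time_s: 6.85
position: [0.4506, -0.2948, 0.3389]
tool_rot: [-3.138, -0.003, 1.398]
contact_force: [0.4, 0.2, 0.1]
width: 0.0154
t 6.85 pos [ 0.4506 -0.2948  0.3389] yaw 1.3981 delta cm [10.75 -2.4  -0.07] ('turn deg', np.float64(-0.11)) F [0.4 0.2 0.1] w 0.0154 tilt 0.28
```

```bash
python3 -m pendant '[2.5,-0.6,0,0,3,-0.6,0,0,3,-0.6,0,0,2,-0.6,0,0,0,0,1.5,0,0,0,2,0,0,0,1.5,0,0,0,0,0]'
python3 - <<'E'
from bench import r
from h import *
delta(r,[.4454,-.1847,.29],1.40)
ss={n:r.snapshot(n) for n in("top","side")}
im=ss['top']['image'];cv2.imwrite("pics/a_t.png",cv2.resize(im[170:260,210:340],None,fx=6,fy=6,interpolation=cv2.INTER_CUBIC))
im=ss['side']['image'];cv2.imwrite("pics/a_s.png",cv2.resize(im[80:190,210:310],None,fx=5.4,fy=5.4,interpolation=cv2.INTER_CUBIC))
E
```

```text
time_s: 7.52
position: [0.4439, -0.1883, 0.2873]
tool_rot: [-3.135, -0.003, 1.404]
contact_force: [-0.4, -0.3, -1.5]
width: 0.0157
t 7.52 pos [ 0.4439 -0.1883  0.2873] yaw 1.4041 delta cm [ 0.38  0.08 -0.27] ('turn deg', np.float64(0.23)) F [-0.4 -0.3 -1.5] w 0.0157 tilt 0.43
```

View pics/a_t.png

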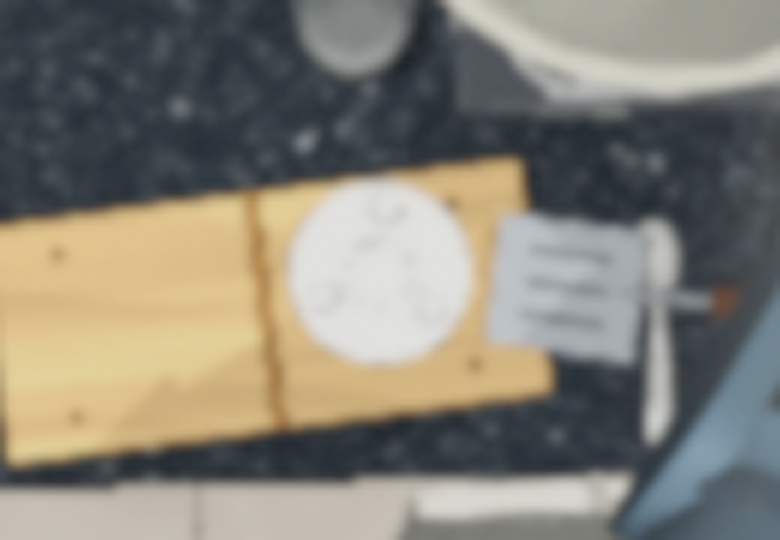

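View pics/a_s.png

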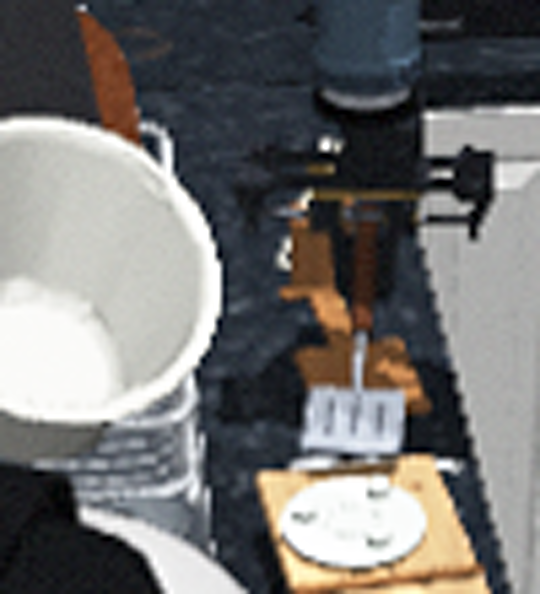

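The gripper body's left end (u≈245) clears the bowl rim (u≈218) by about 15 mm. The blade tip sits about 11 mm behind the trivet rim. I'll descend carefully, watching the force.

```bash
python3 -m pendant '[0,0,0.8,0,0,0,0.8,0,0,0,0,0,0,0,0,0]'
python3 -c "
from bench import r
from h import *
delta(r,[.4454,-.1847,.264],1.40)"
```

```text
time_s: 7.95
position: [0.4452, -0.1894, 0.2748]
tool_rot: [-3.141, -0.0, 1.401]
contact_force: [0.4, -0.4, -0.7]
width: 0.0154
t 7.95 pos [ 0.4452 -0.1894  0.2748] yaw 1.401 delta cm [ 0.47 -0.05  1.08] ('turn deg', np.float64(0.06)) F [ 0.4 -0.4 -0.7] w 0.0154 tilt 0.05
```

```bash
python3 -m pendant '[0,0,0.4,0,0,0,0.2,0,0,0,0,0,0,0,0,0]'
python3 -m pendant '[0,0,0.2,0,0,0,0,0]'
python3 -m pendant '[0,0,0.2,0,0,0,0,0]'
python3 - <<'E'
from bench import r
from h import *
ss={n:r.snapshot(n) for n in("top","side")}
im=ss['side']['image'];cv2.imwrite("pics/d_s.png",cv2.resize(im[80:190,210:310],None,fx=5.4,fy=5.4,interpolation=cv2.INTER_CUBIC))
delta(r,[.4454,-.1847,.264],1.40)
E
```

```text
time_s: 8.28
position: [0.4453, -0.1894, 0.2692]
tool_rot: [-3.142, -0.0, 1.401]
contact_force: [-0.1, 0.6, -1.0]
width: 0.0152
time_s: 8.45
position: [0.4453, -0.1894, 0.2671]
tool_rot: [-3.142, -0.0, 1.401]
contact_force: [0.5, -0.2, -1.2]
width: 0.0152
time_s: 8.62
position: [0.4452, -0.1893, 0.2649]
tool_rot: [-3.141, -0.0, 1.401]
contact_force: [0.2, -0.7, -1.0]
width: 0.0154
t 8.72 pos [ 0.4453 -0.1894  0.2651] yaw 1.4009 delta cm [ 0.46 -0.07  0.11] ('turn deg', np.float64(0.05)) F [ 1.1  0.4 -0.9] w 0.0151 tilt 0.01
```

View pics/d_s.png

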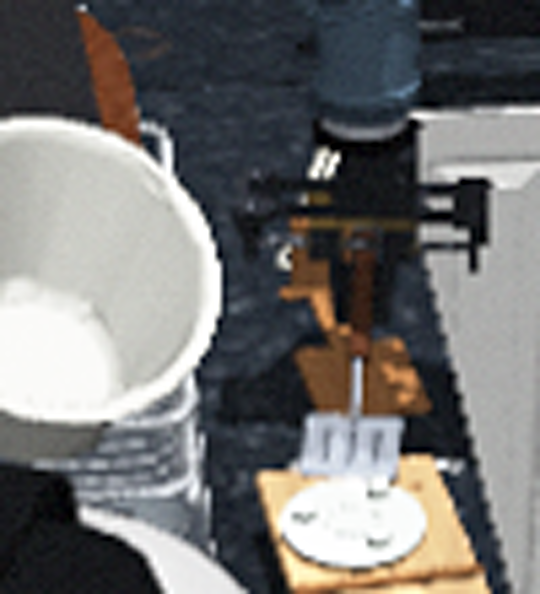

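No board contact yet; -1 N is just the spatula's weight. I'll lower it further.

```bash
python3 -m pendant '[0,0,0.1,0,0,0,0,0]'
python3 -m pendant '[0,0,0.1,0,0,0,0,0]'
python3 -m pendant '[0,0,0.1,0,0,0,0,0]'
```

```text
time_s: 8.88
position: [0.4453, -0.1894, 0.2641]
tool_rot: [-3.141, -0.0, 1.401]
contact_force: [0.9, -0.3, -0.4]
width: 0.0153
time_s: 9.05
position: [0.4453, -0.1894, 0.2631]
tool_rot: [-3.142, -0.0, 1.401]
contact_force: [0.1, 0.0, -0.2]
width: 0.0158
time_s: 9.22
position: [0.4454, -0.1895, 0.2622]
tool_rot: [3.141, 0.0, 1.401]
contact_force: [0.9, -0.6, 0.7]
width: 0.0153
```

```bash
python3 -m pendant '[0.5,-0.1,0,0,0.8,-0.14,0,0,0.7,-0.12,0,0,0,0,0,0]'
python3 -m pendant '[0.5,-0.1,0,0,0.5,-0.1,0,0]'
python3 - <<'E'
from bench import r
from h import *
delta(r,[.4454,-.1847,.264],1.672)
ss={n:r.snapshot(n) for n in("top","side")}
im=ss['top']['image'];cv2.imwrite("pics/e_t.png",cv2.resize(im[170:260,210:340],None,fx=6,fy=6,interpolation=cv2.INTER_CUBIC))
im=ss['side']['image'];cv2.imwrite("pics/e_s.png",cv2.resize(im[80:190,210:310],None,fx=5.4,fy=5.4,interpolation=cv2.INTER_CUBIC))
E
```

```text
time_s: 9.55
position: [0.4451, -0.1676, 0.2622]
tool_rot: [-3.141, -0.001, 1.402]
contact_force: [0.6, 1.4, 0.2]
width: 0.0155
time_s: 9.72
position: [0.4451, -0.1587, 0.2626]
tool_rot: [3.141, 0.001, 1.401]
contact_force: [-0.6, -2.4, 1.9]
width: 0.0152
t 9.72 pos [ 0.4451 -0.1587  0.2626] yaw 1.401 delta cm [-2.55  0.47 -0.14] ('turn deg', np.float64(-15.53)) F [-0.6 -2.4  1.9] w 0.0152 tilt 0.08
```

View pics/e_t.png

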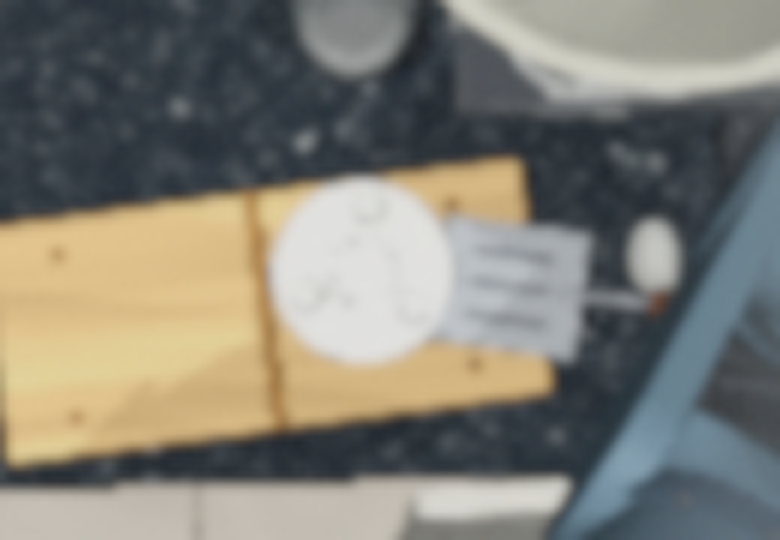

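View pics/e_s.png

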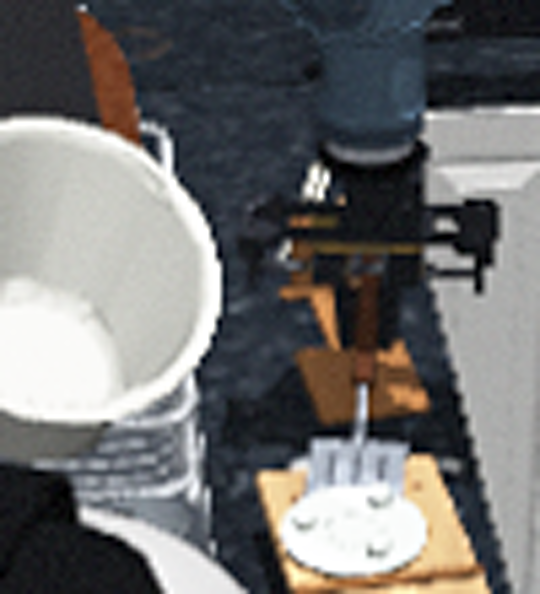

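The disc is now almost at the rib, with the blade about 8 mm under its rim. I'll push it further under.

```bash
python3 -m pendant '[0.4,-0.08,0,0,0.4,-0.08,0,0,0,0,0,0]'
python3 -m pendant '[0.4,-0.08,0,0,0.4,-0.08,0,0,0,0,0,0]'
python3 - <<'E'
from bench import r
from h import *
delta(r,[.4454,-.1847,.264],1.672)
ss={n:r.snapshot(n) for n in("top","side")}
im=ss['top']['image'];a=cv2.resize(im[180:250,230:330],None,fx=6,fy=6,interpolation=cv2.INTER_CUBIC)
im=ss['side']['image'];b=cv2.resize(im[140:200,240:310],None,fx=8,fy=8,interpolation=cv2.INTER_CUBIC)
cv2.imwrite("pics/f_t.png",a);cv2.imwrite("pics/f_s.png",b)
E
```

```text
time_s: 10.07
position: [0.4447, -0.1503, 0.2623]
tool_rot: [3.141, -0.0, 1.401]
contact_force: [0.2, -0.4, 2.7]
width: 0.0152
time_s: 10.32
position: [0.4445, -0.1421, 0.2624]
tool_rot: [3.141, -0.0, 1.401]
contact_force: [-0.4, -1.7, 3.8]
width: 0.0151
t 10.32 pos [ 0.4445 -0.1421  0.2624] yaw 1.401 delta cm [-4.18  0.81 -0.16] ('turn deg', np.float64(-15.52)) F [-0.4 -1.7  3.8] w 0.0151 tilt 0.02
```

View pics/f_t.png

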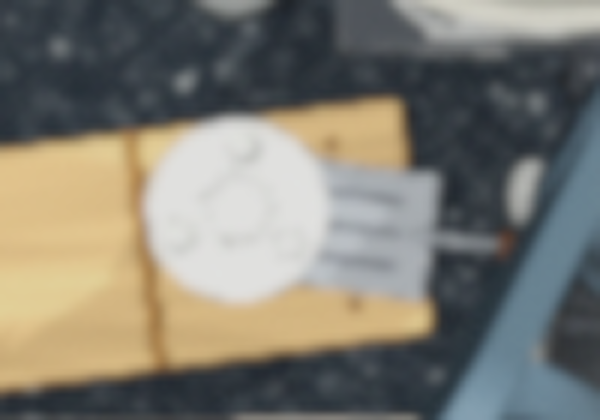

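View pics/f_s.png

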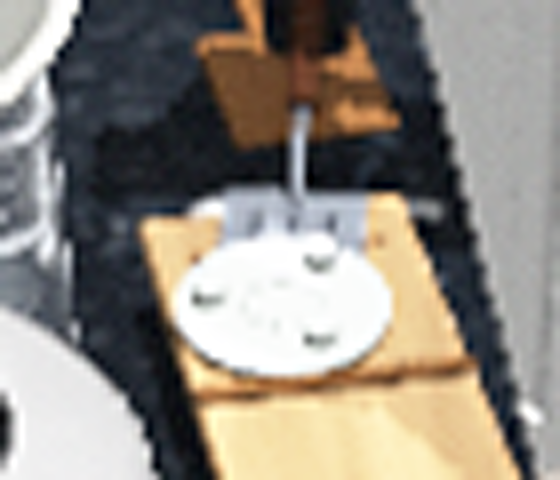

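The rim is against the rib and the blade is about 20 mm under it (tip at board y≈-80 mm). I lift 15 mm, which also clears the bowl for squaring up.

```bash
python3 -m pendant '[0,0,-0.4,0,0,0,-0.5,0,0.1,0,-0.5,0,0.1,0,-0.4,0,0,0,0,0]'
python3 - <<'E'
from bench import r
from h import *
delta(r,[.4454,-.1847,.264],1.672)
ss={n:r.snapshot(n) for n in("top","side")}
im=ss['top']['image'];a=cv2.resize(im[180:250,230:330],None,fx=6,fy=6,interpolation=cv2.INTER_CUBIC)
im=ss['side']['image'];b=cv2.resize(im[100:200,200:310],None,fx=6,fy=6,interpolation=cv2.INTER_CUBIC)
cv2.imwrite("pics/h_t.png",a);cv2.imwrite("pics/h_s.png",b)
E
```

```text
time_s: 10.83
position: [0.4449, -0.1406, 0.281]
tool_rot: [3.141, 0.0, 1.401]
contact_force: [0.5, -0.9, -2.5]
width: 0.0151
t 10.83 pos [ 0.4449 -0.1406  0.281 ] yaw 1.401 delta cm [-4.34  0.79  1.71] ('turn deg', np.float64(-15.53)) F [ 0.5 -0.9 -2.5] w 0.0151 tilt 0.06
```

View pics/h_t.png

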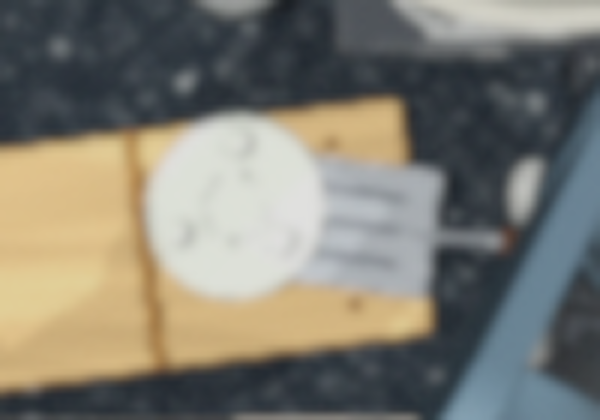

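View pics/h_s.png

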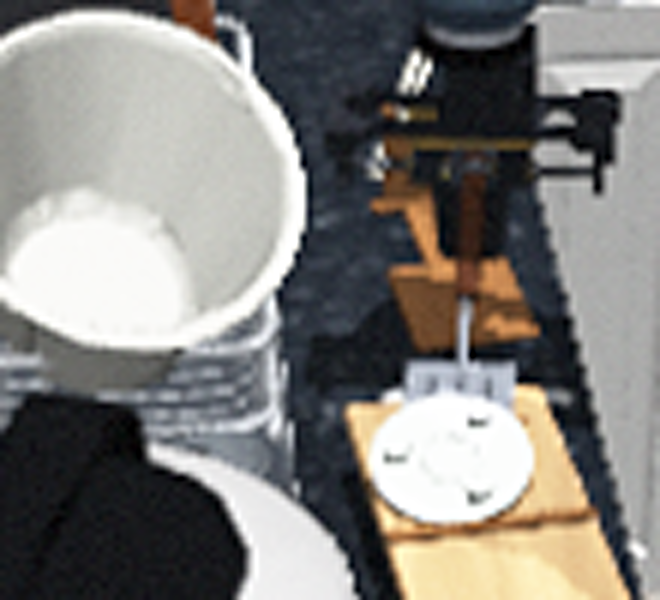

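```bash
python3 -m pendant '[0.1,0.86,-0.5,-3.1,0.1,0.86,-0.5,-3.1,0,0,0,0]'
python3 -m pendant '[0.2,0.86,-0.5,-3.1,0.2,0.86,-0.4,-3.1,0,0,0,0]'
python3 - <<'E'
from bench import r
from h import *
delta(r,[.4454,-.1847,.264],1.672)
ss={n:r.snapshot(n) for n in("top","side")}
im=ss['top']['image'];a=cv2.resize(im[180:250,230:330],None,fx=6,fy=6,interpolation=cv2.INTER_CUBIC)
im=ss['side']['image'];b=cv2.resize(im[100:200,200:310],None,fx=6,fy=6,interpolation=cv2.INTER_CUBIC)
cv2.imwrite("pics/i_t.png",a);cv2.imwrite("pics/i_s.png",b)
E
```

```text
time_s: 11.18
position: [0.4632, -0.1414, 0.291]
tool_rot: [3.14, 0.001, 1.511]
contact_force: [0.9, -1.1, -0.8]
width: 0.0154
time_s: 11.43
position: [0.4801, -0.1377, 0.2997]
tool_rot: [3.14, 0.001, 1.618]
contact_force: [0.2, -1.3, -0.9]
width: 0.0151
t 11.43 pos [ 0.4801 -0.1377  0.2997] yaw 1.6181 delta cm [-4.53 -3.7   3.56] ('turn deg', np.float64(-3.09)) F [ 0.2 -1.3 -0.9] w 0.0151 tilt 0.08
```

View pics/i_t.png

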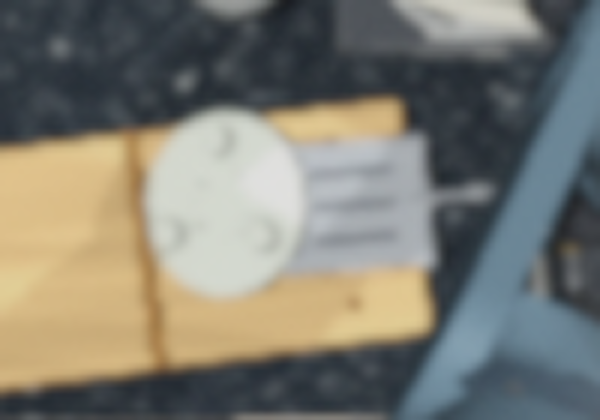

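View pics/i_s.png

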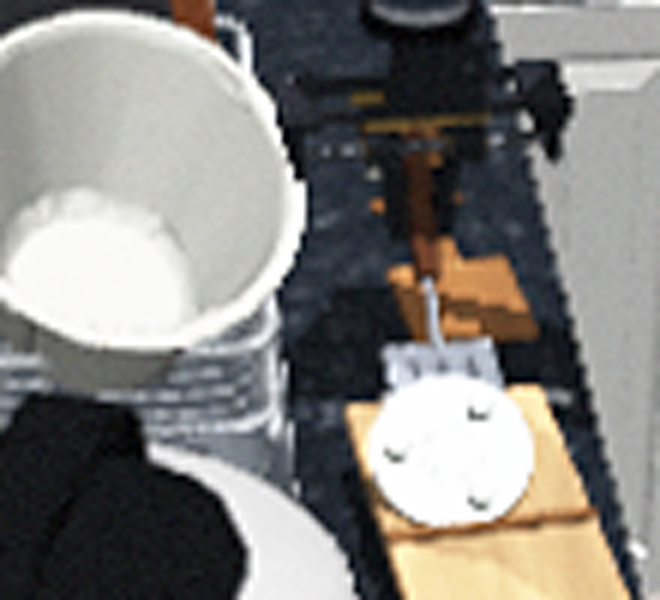

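The disc is tipped cleanly at about 30°, and the blade is nearly square to the rib. I continue along the arc.

```bash
python3 -m pendant '[0.5,0.86,-0.5,-3.1,0.6,0,-0.6,0,0.6,0,-0.6,0,0.6,0,-0.6,0,0.5,0,-0.4,0,0,0,0,0]'
python3 - <<'E'
from bench import r
from h import *
delta(r,[.4454,-.1847,.264],1.672)
ss={n:r.snapshot(n) for n in("top","side")}
im=ss['top']['image'];a=cv2.resize(im[180:250,230:330],None,fx=6,fy=6,interpolation=cv2.INTER_CUBIC)
im=ss['side']['image'];b=cv2.resize(im[100:200,200:310],None,fx=6,fy=6,interpolation=cv2.INTER_CUBIC)
cv2.imwrite("pics/j_t.png",a);cv2.imwrite("pics/j_s.png",b)
E
```

```text
time_s: 12.03
position: [0.4853, -0.1084, 0.3274]
tool_rot: [3.14, 0.001, 1.671]
contact_force: [-0.6, -0.7, 0.4]
width: 0.0155
t 12.03 pos [ 0.4853 -0.1084  0.3274] yaw 1.6714 delta cm [-7.18 -4.74  6.33] ('turn deg', np.float64(-0.03)) F [-0.6 -0.7  0.4] w 0.0155 tilt 0.08
```

View pics/j_t.png

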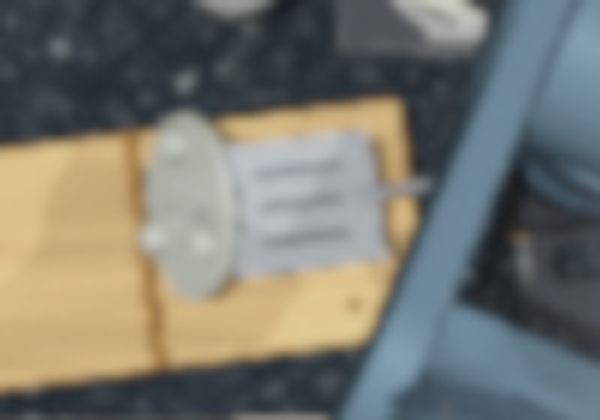

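View pics/j_s.png

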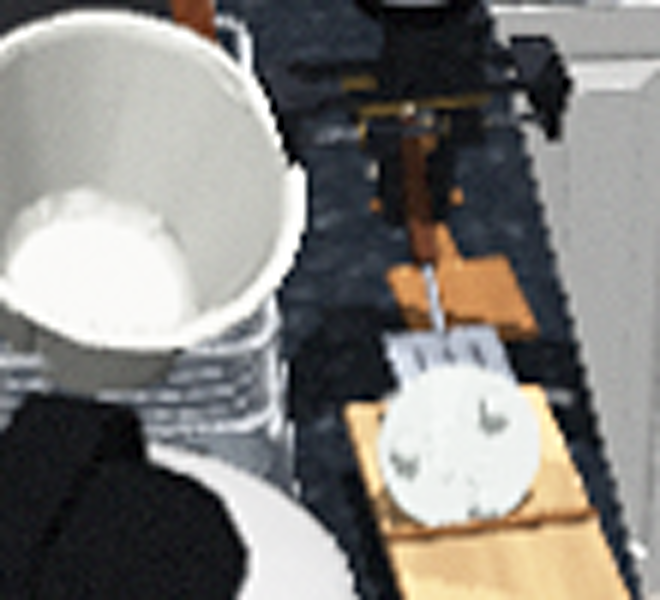

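The disc is at about 60° and still well seated against the rib. I go on towards vertical.

```bash
python3 -m pendant '[0.6,0,-0.4,0,0.6,0,-0.3,0,0.6,0,-0.2,0,0.5,0,-0.2,0,0,0,0,0]'
python3 - <<'E'
from bench import r
from h import *
delta(r,[.4454,-.1847,.264],1.672)
ss={n:r.snapshot(n) for n in("top","side")}
im=ss['top']['image'];a=cv2.resize(im[180:250,230:330],None,fx=6,fy=6,interpolation=cv2.INTER_CUBIC)
im=ss['side']['image'];b=cv2.resize(im[100:200,200:310],None,fx=6,fy=6,interpolation=cv2.INTER_CUBIC)
cv2.imwrite("pics/k_t.png",a);cv2.imwrite("pics/k_s.png",b)
E
```

```text
time_s: 12.55
position: [0.4831, -0.0855, 0.3376]
tool_rot: [3.141, -0.0, 1.672]
contact_force: [-0.0, -0.7, -0.7]
width: 0.0153
t 12.55 pos [ 0.4831 -0.0855  0.3376] yaw 1.6723 delta cm [-9.49 -4.76  7.36] ('turn deg', np.float64(0.02)) F [-0.  -0.7 -0.7] w 0.0153 tilt 0.03
```

View pics/k_t.png

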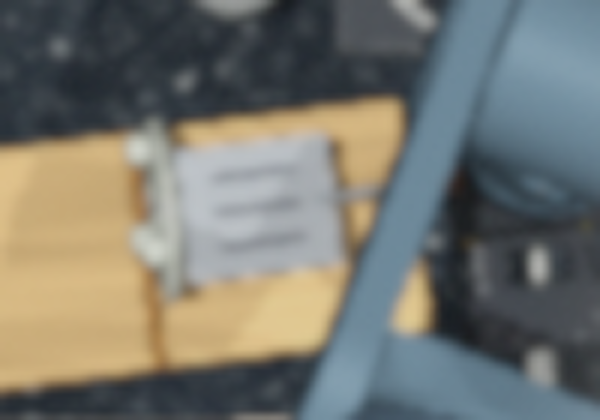

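View pics/k_s.png

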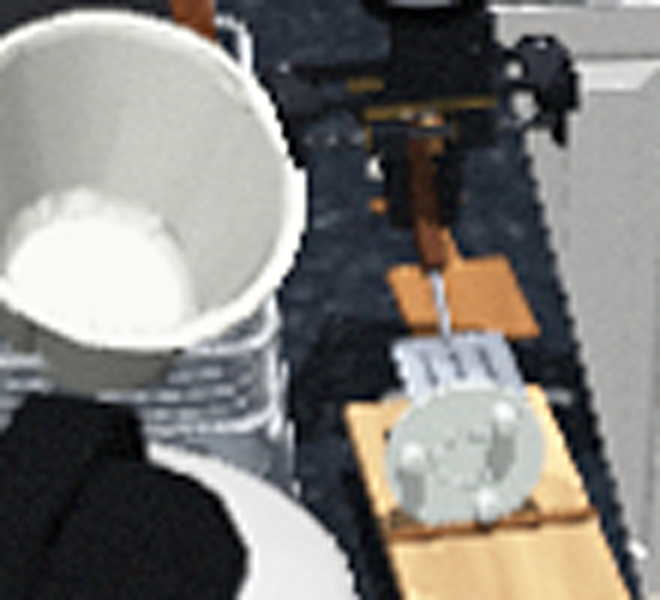

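About 80° now. I keep pushing gently past vertical.

```bash
python3 -m pendant '[0.5,0,-0.1,0,0.5,0,-0.1,0,0.5,0,0,0,0.5,0,0,0,0.5,0,0,0,0,0,0,0]'
python3 - <<'E'
from bench import r
from h import *
delta(r,[.4454,-.1847,.264],1.672)
ss={n:r.snapshot(n) for n in("top","side")}
im=ss['top']['image'];a=cv2.resize(im[180:250,200:330],None,fx=6,fy=6,interpolation=cv2.INTER_CUBIC)
im=ss['side']['image'];b=cv2.resize(im[120:220,220:320],None,fx=6,fy=6,interpolation=cv2.INTER_CUBIC)
cv2.imwrite("pics/l_t2.png",a);cv2.imwrite("pics/l_s2.png",b)
E
```

```text
time_s: 13.15
position: [0.4804, -0.0607, 0.3391]
tool_rot: [-3.141, -0.0, 1.672]
contact_force: [0.4, 0.7, 0.2]
width: 0.0153
t 13.15 pos [ 0.4804 -0.0607  0.3391] yaw 1.6722 delta cm [-11.99  -4.74   7.5 ] ('turn deg', np.float64(0.01)) F [0.4 0.7 0.2] w 0.0153 tilt 0.03
```

View pics/l_t2.png

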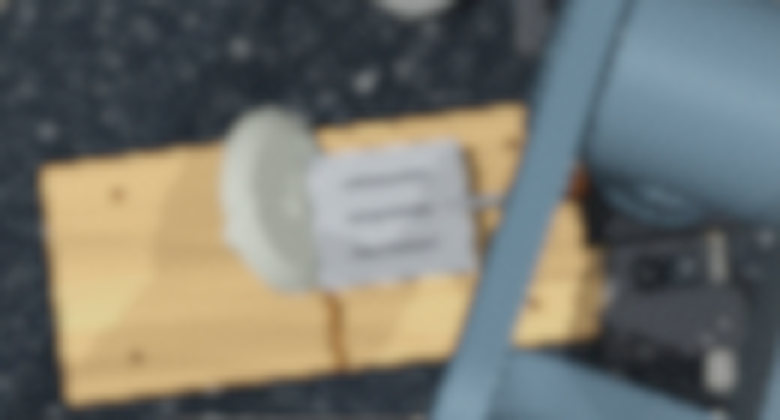

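View pics/l_s2.png

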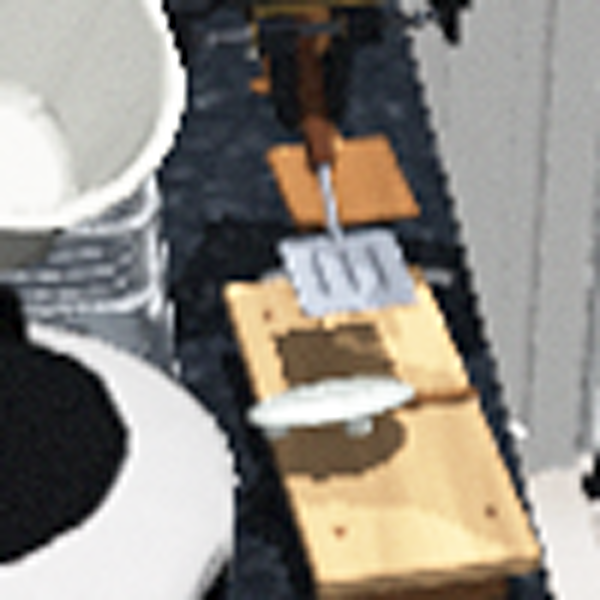

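It is caught mid-fall onto the far half. I'll let it settle.

```bash
python3 -m pendant '[0,0,0,0,0,0,0,0,0,0,0,0,0,0,0,0]'
python3 - <<'E'
from bench import r
from h import *
delta(r,[.4454,-.1847,.264],1.672)
ss={n:r.snapshot(n) for n in("top","side")}
im=ss['top']['image'];a=cv2.resize(im[180:250,200:330],None,fx=6,fy=6,interpolation=cv2.INTER_CUBIC)
im=ss['side']['image'];b=cv2.resize(im[120:220,220:320],None,fx=6,fy=6,interpolation=cv2.INTER_CUBIC)
cv2.imwrite("pics/n_t.png",a);cv2.imwrite("pics/n_s.png",b)
E
```

```text
time_s: 13.58
position: [0.4806, -0.0618, 0.3392]
tool_rot: [-3.142, -0.0, 1.671]
contact_force: [-0.5, 0.0, -0.7]
width: 0.0151
t 13.58 pos [ 0.4806 -0.0618  0.3392] yaw 1.6711 delta cm [-11.87  -4.73   7.52] ('turn deg', np.float64(-0.05)) F [-0.5  0.  -0.7] w 0.0151 tilt 0.0
```

View pics/n_t.png

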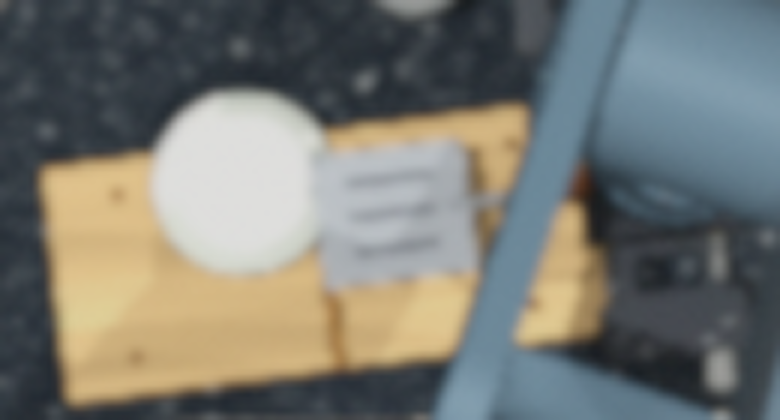

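View pics/n_s.png

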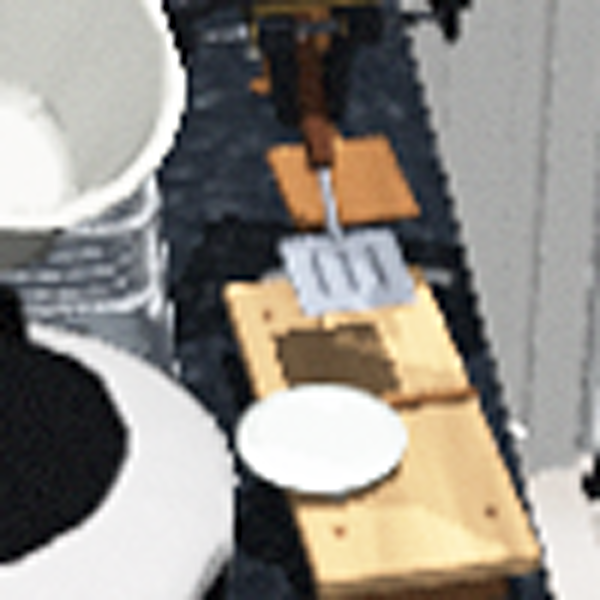

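It stands feet-down on the far half, but displaced towards the +x side (top crop centre (240,181), side crop centre (322,440)). I'll measure the offset.

```bash
cat > mt.py <<'E'
from bench import r
from h import *
def tri(c,px,z=.076):
    return least_squares(lambda p:(proj(c,[[p[0],p[1],z]])-px).ravel(),[.47,.15]).x
def toboard(P,B): 
    c,s=np.cos(B[2]),np.sin(B[2]);d=np.array(P)-B[:2];return np.array([c*d[0]+s*d[1],-s*d[0]+c*d[1]])*1000
BT=[.45725,.09125,.10377];BS=[.45437,.09336,.0965]
E
python3 - <<'E'
from mt import *
t,s=cam(r.snapshot('top')),cam(r.snapshot('side'))
A=tri(t,unc([(240,181)],6,(200,180)));print(A,toboard(A,BT))
A=tri(s,unc([(322,440)],6,(220,120)));print(A,toboard(A,BS))
E
```

```text
[0.49460804 0.13763353] [41.96166129 42.26432808]
[0.49072249 0.14038317] [40.7140582  43.30182333]
```

The centre is at about bx≈41, by≈43 mm. That is inside the limits (45 mm) but not by much. I'll back the blade off and measure precisely, including level.

```bash
python3 -m pendant '[-2,0,-0.5,0,-3,0,-0.5,0,-3,0,0,0,-1,0,0,0]'
python3 - <<'E'
from mt import *
ss={n:r.snapshot(n) for n in("top","side")}
print(r.get_obs()['time_s'])
im=ss['top']['image'];a=cv2.resize(im[165:250,200:300],None,fx=7,fy=7,interpolation=cv2.INTER_CUBIC)
im=ss['side']['image'];b=cv2.resize(im[175:230,250:320],None,fx=9,fy=9,interpolation=cv2.INTER_CUBIC)
cv2.imwrite("pics/o_t.png",a);cv2.imwrite("pics/o_s.png",b)
np.savez("ss.npz",t=ss['top']['image'],s=ss['side']['image'])
E
```

```text
time_s: 14.12
position: [0.4901, -0.1542, 0.35]
tool_rot: [3.14, 0.002, 1.67]
contact_force: [-0.2, -0.1, 0.1]
width: 0.0153
14.2167
```

View pics/o_t.png

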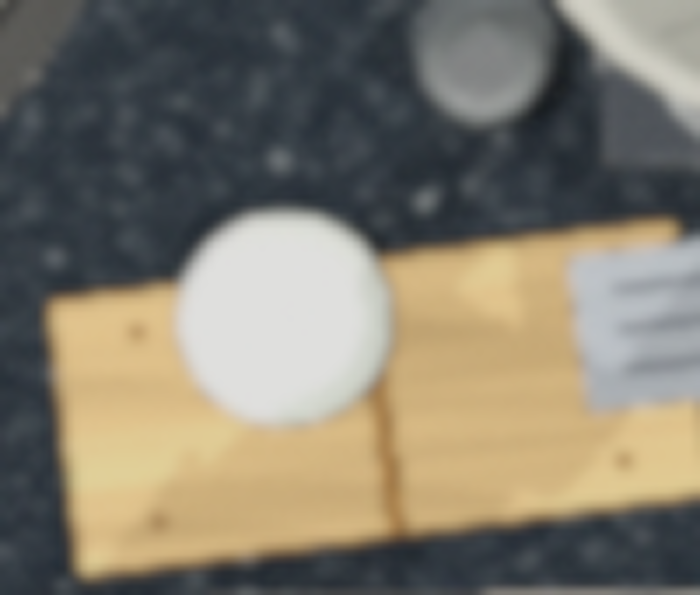

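View pics/o_s.png

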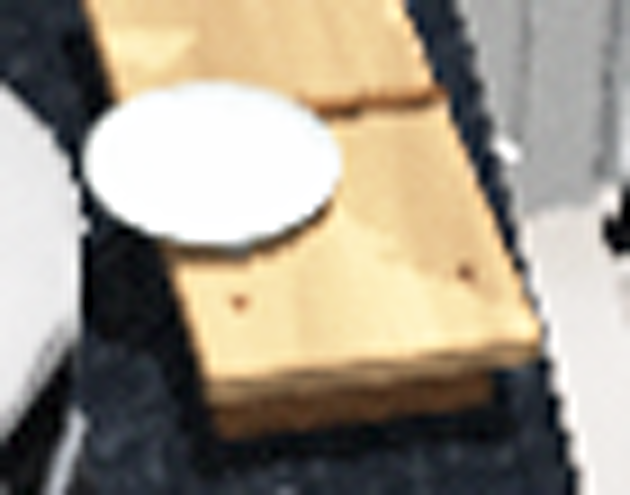

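```bash
cat > tl.py <<'E'
from mt import *
def ell(im,off,box,f=6,th=None):
    x0,y0,x1,y1=box
    a=cv2.resize(im[y0:y1,x0:x1],None,fx=f,fy=f,interpolation=cv2.INTER_CUBIC).astype(int)
    m=((a[...,0]>th)).astype(np.uint8)
    cs,_=cv2.findContours(m,cv2.RETR_EXTERNAL,cv2.CHAIN_APPROX_NONE)
    c=max(cs,key=cv2.contourArea); pts=unc(c[:,0,:],f,(x0,y0)); 
    return pts,cv2.fitEllipse(pts.astype(np.float32))
def disc(p,n=360,R=.05):
    # x,y,z, tilt vec
    nz=np.array([p[3],p[4],1.]);nz/=np.linalg.norm(nz);u=np.cross([0,1,0],nz);u/=np.linalg.norm(u);v=np.cross(nz,u)
    th=np.linspace(0,2*np.pi,n,endpoint=False);W=np.array(p[:3])+R*(np.cos(th)[:,None]*u+np.sin(th)[:,None]*v);return W
E
python3 - <<'E'
from tl import *
d=np.load("ss.npz")
pt,et=ell(d['t'],0,(215,185,265,235),th=170);print(et)
ps,es=ell(d['s'],0,(255,178,295,206),th=175);print(es)
t,s=cam(r.snapshot('top')),cam(r.snapshot('side'))
for tilt in [(0,0),(.09,0),(-.09,0),(0,.09),(0,-.09)]:
  for z in (.076,):
    W=disc([.493,.1385,z,*tilt]);print(tilt,cv2.fitEllipse(proj(t,W).astype(np.float32)),cv2.fitEllipse(proj(s,W).astype(np.float32)))
A=tri(t,[et[0]]);print(A,toboard(A,BT));A=tri(s,[es[0]]);print(A,toboard(A,BS))
E
```

```text
((239.7576141357422, 210.31622314453125), (29.827911376953125, 30.552356719970703), 48.56184387207031)
((273.1922912597656, 192.40785217285156), (17.991575241088867, 28.45701789855957), 91.22494506835938)
(0, 0) ((239.33514404296875, 210.32508850097656), (30.287755966186523, 30.552021026611328), 58.69133758544922) ((272.5650329589844, 192.8406219482422), (17.149436950683594, 28.26058006286621), 90.50851440429688)
(0.09, 0) ((239.33529663085938, 210.37570190429688), (29.89032554626465, 30.547550201416016), 71.11753845214844) ((272.588134765625, 192.83949279785156), (17.293582916259766, 28.2593994140625), 84.04157257080078)
(-0.09, 0) ((239.3343963623047, 210.27220153808594), (30.458877563476562, 30.53990364074707), 33.447086334228516) ((272.5423583984375, 192.8384552001953), (16.86746597290039, 28.261611938476562), 96.88198852539062)
(0, 0.09) ((239.38748168945312, 210.3232879638672), (30.01724624633789, 30.54792594909668), 35.78439712524414) ((272.5622253417969, 192.84786987304688), (19.08103370666504, 28.259540557861328), 91.24789428710938)
(0, -0.09) ((239.2821502685547, 210.325927734375), (30.350666046142578, 30.520727157592773), 97.96089935302734) ((272.56732177734375, 192.8267364501953), (15.079331398010254, 28.261571884155273), 89.86424255371094)
[0.49272909 0.13709324] [40.03686206 41.92157835]
[0.49062412 0.13741188] [40.32985514 40.35382939]
```

The disc is level and settled: centre bx≈40, by≈41 mm in both views, and both ellipse shapes match a level disc. I'll leave it and take the spatula back to its rest.

```bash
python3 -m pendant '[-2,-0.2,0,0,-3,-0.2,0,0,-3.2,-0.2,0,0,-3.2,-0.2,0,0,-3.2,-0.2,0,-0.5,-3,-0.2,0,0,-2,-0.2,0,0,0,0,0,0]'
python3 -c "
from bench import r
from h import *
delta(r,[.4506,-.3666,.34],1.6835)"
```

```text
time_s: 14.98
position: [0.4959, -0.3496, 0.349]
tool_rot: [-3.142, 0.001, 1.678]
contact_force: [-0.7, -0.9, -1.2]
width: 0.0154
t 14.98 pos [ 0.4959 -0.3496  0.349 ] yaw 1.6784 delta cm [-1.2  -4.68  0.9 ] ('turn deg', np.float64(-0.29)) F [-0.7 -0.9 -1.2] w 0.0154 tilt 0.05
```

```bash
python3 -m pendant '[-0.6,-2,0.3,-0.3,-0.6,-2,0.3,0,0,-0.7,0.3,0,0,0,0,0,0,0,0,0]'
python3 - <<'E'
from bench import r
from h import *
delta(r,[.4506,-.3666,.34],1.6835)
ss={n:r.snapshot(n) for n in("top","side")}
im=ss['top']['image'];cv2.imwrite("pics/p_t.png",cv2.resize(im[170:260,290:420],None,fx=6,fy=6,interpolation=cv2.INTER_CUBIC))
im=ss['side']['image'];cv2.imwrite("pics/p_s.png",cv2.resize(im[80:180,240:310],None,fx=6,fy=6,interpolation=cv2.INTER_CUBIC))
delta(r,[.4506,-.3666,.34],1.6835)
E
```

```text
time_s: 15.4
position: [0.4509, -0.3635, 0.3401]
tool_rot: [3.141, -0.001, 1.686]
contact_force: [-0.6, 0.4, -0.4]
width: 0.0155
t 15.4 pos [ 0.4509 -0.3635  0.3401] yaw 1.6856 delta cm [-0.31 -0.07  0.01] ('turn deg', np.float64(0.12)) F [-0.6  0.4 -0.4] w 0.0155 tilt 0.05
t 15.5 pos [ 0.4514 -0.3638  0.3406] yaw 1.6864 delta cm [-0.27 -0.11  0.06] ('turn deg', np.float64(0.17)) F [ 0.4 -0.4 -0.4] w 0.0151 tilt 0.05
```

View pics/p_t.png

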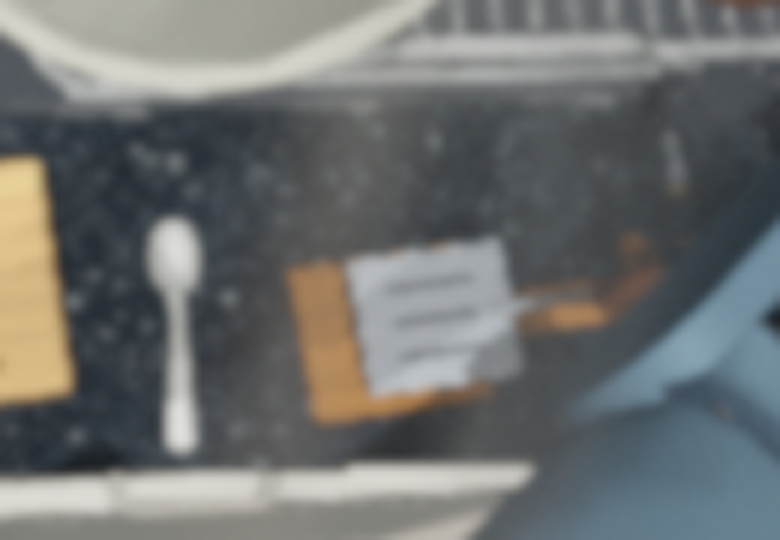

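View pics/p_s.png

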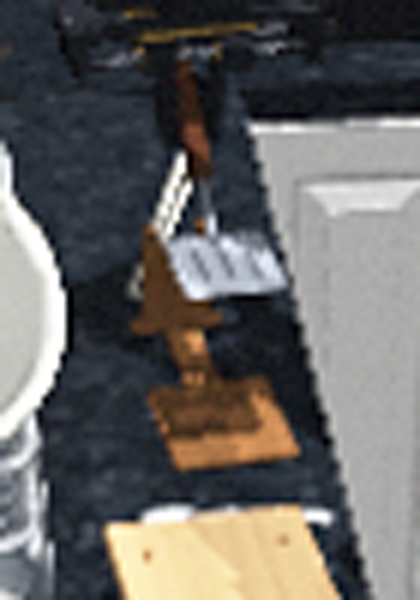

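```bash
python3 - <<'E'
from bench import r
from h import *
t,s=cam(r.snapshot('top')),cam(r.snapshot('side'))
a=unc([(347,258),(500,237),(522,375),(370,397)],6,(290,170))
b=unc([(195,298),(167,238),(248,232),(290,288)],6,(240,80))
p0=[.4511,-.3637,.1933,1.686,0,0]
for c,px in(([t,s],[a,b]),([t],[a]),([s],[b])):
    x,f=fitsp(c,px,p0,(.003,.008,.003,.02,10,3));print(x.round(4),f.round(1))
delta(r,[.4506,-.3666,.24],1.6835)
E
```

```text
[ 0.451  -0.3624  0.195   1.7008  0.6326 -2.0881] [ 0.1  1.  -0.4  0.5  0.  -0.2  0.2  0.2 -1.6 -0.3 -1.2  0.3  1.5  0.
 -0.7 -0. ]
[ 0.4513 -0.3636  0.1941  1.6824 -1.0352 -0.7831] [ 0.3  0.4 -0.2  0.4 -0.1 -0.3  0.1 -0.4]
[ 0.4507 -0.3677  0.1936  1.7229  1.8982 -1.9844] [-0.8 -0.1 -0.8  0.3  1.7 -0.2 -0.1  0. ]
t 15.6 pos [ 0.4513 -0.3642  0.3405] yaw 1.6865 delta cm [-0.23 -0.11 10.05] ('turn deg', np.float64(0.17)) F [ 0.3  0.3 -1.1] w 0.0153 tilt 0.04
```

Spatula is still level within 1–2° and in its place. I lower it onto the rest.

```bash
python3 -m pendant '[-0.2,-0.1,2,0.2,0,0,3,0,0,0,3,0,0,0,2,0,0,0,0,0,0,0,0,0]'
python3 -c "
from bench import r
from h import *
delta(r,[.4506,-.3666,.2112],1.6835)"
```

```text
time_s: 16.1
position: [0.4499, -0.3664, 0.2395]
tool_rot: [-3.14, -0.002, 1.682]
contact_force: [0.6, 0.0, -0.1]
width: 0.0153
t 16.1 pos [ 0.4499 -0.3664  0.2395] yaw 1.6824 delta cm [-0.04  0.07  2.83] ('turn deg', np.float64(-0.07)) F [ 0.6  0.  -0.1] w 0.0153 tilt 0.14
```

```bash
python3 -m pendant '[0,0.07,0.8,0,0,0,0.7,0,0,0,0.4,0,0,0,0,0]'
python3 -m pendant '[0,0,0.4,0,0,0,0.2,0,0,0,0,0]'
python3 -m pendant '[0,0,0.1,0,0,0,0.1,0,0,0,0,0]'
```

```text
time_s: 16.43
position: [0.4504, -0.3667, 0.2209]
tool_rot: [-3.141, -0.0, 1.682]
contact_force: [0.1, 0.5, -1.1]
width: 0.0149
time_s: 16.68
position: [0.4503, -0.3667, 0.2149]
tool_rot: [-3.141, -0.0, 1.682]
contact_force: [-0.1, 0.7, -1.1]
width: 0.0153
time_s: 16.93
position: [0.4504, -0.3668, 0.2131]
tool_rot: [-3.142, -0.0, 1.682]
contact_force: [-0.1, -0.5, -1.4]
width: 0.0152
```

```bash
python3 -m pendant '[0,0,0.1,0,0,0,0.05,0,0,0,0,0]'
python3 - <<'E'
from bench import r
from h import *
ss={n:r.snapshot(n) for n in("top","side")}
im=ss['top']['image'];cv2.imwrite("pics/q_t.png",cv2.resize(im[195:255,310:420],None,fx=7,fy=7,interpolation=cv2.INTER_CUBIC))
im=ss['side']['image'];cv2.imwrite("pics/q_s.png",cv2.resize(im[100:165,250:300],None,fx=9,fy=9,interpolation=cv2.INTER_CUBIC))
E
```

```text
time_s: 17.18
position: [0.4504, -0.3668, 0.2116]
tool_rot: [-3.142, -0.0, 1.682]
contact_force: [0.7, -0.4, -0.9]
width: 0.0152
```

View pics/q_t.png

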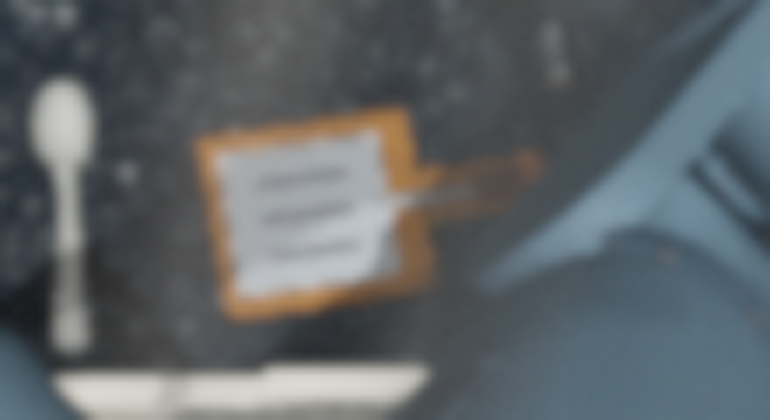

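View pics/q_s.png

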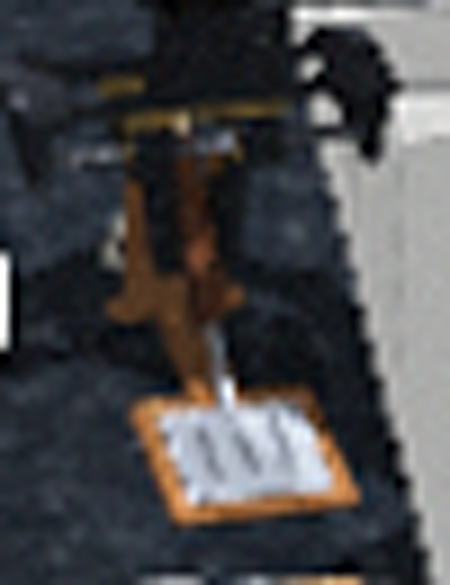

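The blade lies on its plate just as it did originally: corners (217,155), (380,130), (235,298). I'll go another 1 mm down, then open.

```bash
python3 -m pendant '[0,0,0.1,0,0,0,0,0]'
python3 -m pendant '[0,0,0,0,0,0,0,0,0,0,0,0,0,0,0,0]' 4.5
python3 -m pendant '[0,0,0,0,0,0,0,0,0,0,0,0,0,0,0,0,0,0,0,0,0,0,0,0]' 6
python3 -m pendant '[0,0,-1,0,0,0,-2,0,0,0,-3,0,0,0,-3,0,0,0,-3,0,0,0,-3,0,0,0,0,0]' 
python3 -m pendant '[-3,0,-3,0,-3,0,-3,0,0,-4,0,0,0,-4,0,0,0,-4,0,0,0,0,0,0,0,0,0,0]'
python3 - <<'E'
from bench import r
from h import *
ss={n:r.snapshot(n) for n in("top","side")}
im=ss['top']['image'];cv2.imwrite("pics/r_t.png",cv2.resize(im[195:255,310:420],None,fx=7,fy=7,interpolation=cv2.INTER_CUBIC))
cv2.imwrite("pics/r_all.png",cv2.resize(im,None,fx=1.5,fy=1.5))
im=ss['side']['image'];cv2.imwrite("pics/r_s.png",cv2.resize(im[100:165,250:300],None,fx=9,fy=9,interpolation=cv2.INTER_CUBIC))
cv2.imwrite("pics/r_alls.png",cv2.resize(im,None,fx=1.5,fy=1.5))
E
```

```text
time_s: 17.45
position: [0.4505, -0.367, 0.2112]
tool_rot: [3.141, 0.0, 1.682]
contact_force: [-0.5, 0.5, 2.6]
width: 0.0151
time_s: 17.78
position: [0.4504, -0.3668, 0.2106]
tool_rot: [-3.142, -0.0, 1.682]
contact_force: [-0.4, -0.1, -0.6]
width: 0.0398
time_s: 18.28
position: [0.4504, -0.3668, 0.2107]
tool_rot: [-3.142, 0.0, 1.682]
contact_force: [0.0, -0.1, 0.2]
width: 0.0599
time_s: 18.87
position: [0.4517, -0.3681, 0.3687]
tool_rot: [3.135, 0.01, 1.682]
contact_force: [0.1, -1.0, 0.5]
width: 0.0597
time_s: 19.45
position: [0.336, -0.4391, 0.4202]
tool_rot: [3.141, 0.0, 1.678]
contact_force: [0.6, 0.5, -0.7]
width: 0.0598
```

View pics/r_t.png

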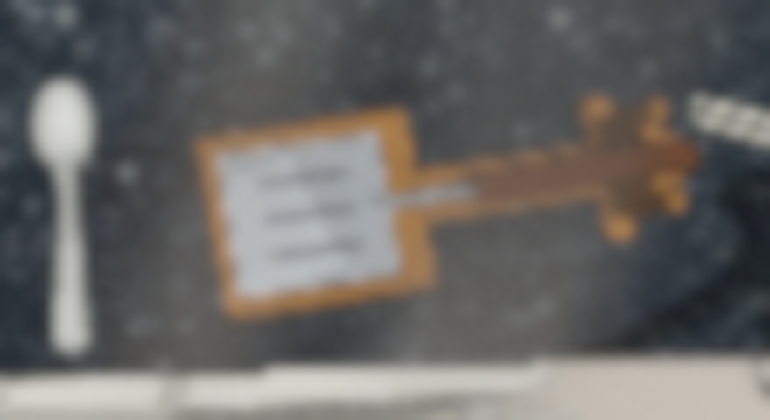

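View pics/r_s.png

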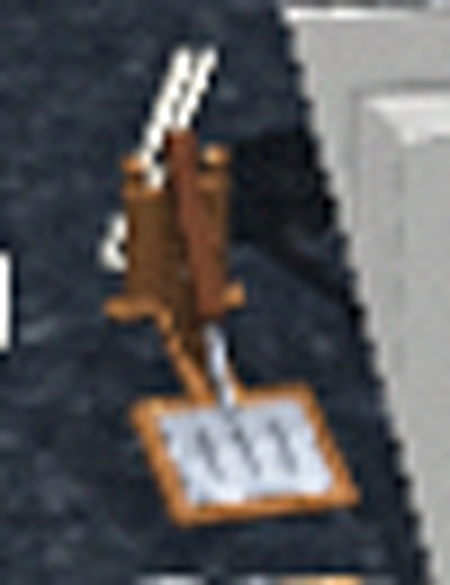

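View pics/r_all.png

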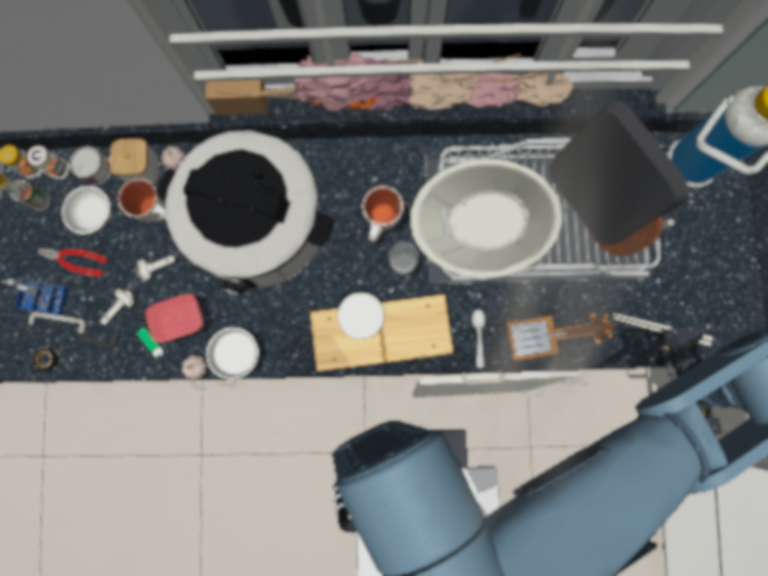

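View pics/r_alls.png

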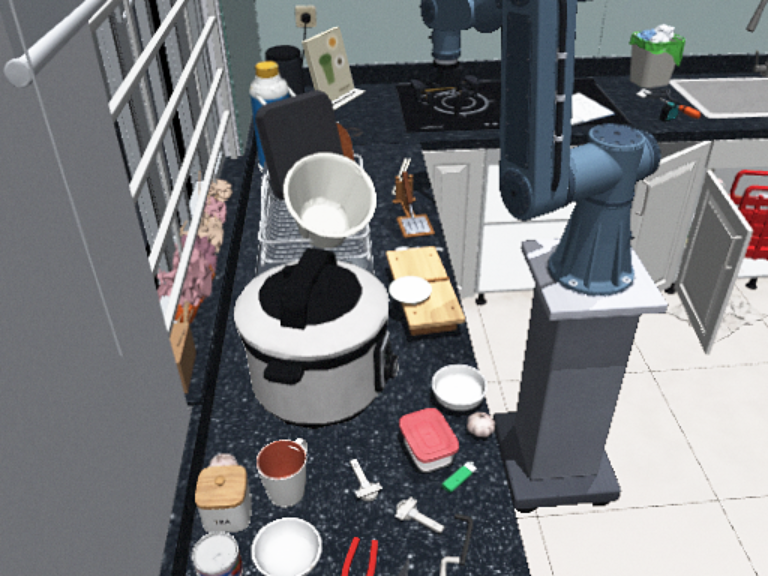

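The spatula lies as it did originally, and the bystanders are unmoved. Before handing in I'll recheck the trivet's offset from the board's midline with sub-pixel edges.

```bash
python3 - <<'E'
from tl import *
from scipy.ndimage import map_coordinates
for n,B,th in(("top",BT,170),("side",BS,175)):
    s=r.snapshot(n);c=cam(s);im=s['image'].astype(float);sig=im[...,2]-im[...,0]  # red-blue: wood
    mids=[]
    for by in (-130,-110,-90,-70,-50,-30,-15,110,120,130,140):
        xs=np.linspace(-85,85,341);W=world(B,np.c_[xs,np.full_like(xs,by),np.full_like(xs,60)]/1000)
        p=proj(c,W);v=map_coordinates(sig,[p[:,1],p[:,0]],order=1)
        h=(np.percentile(v,70)+np.percentile(v,5))/2; w=np.where(v>h)[0]; mids.append((by,xs[w[0]],xs[w[-1]]))
    m=np.array(mids);print(n,m.round(1).tolist());mid=np.median((m[:,1]+m[:,2])/2)
    box=(215,185,265,235) if n=="top" else (255,178,295,206)
    pts,e=ell(s['image'],0,box,th=th);A=tri(c,[e[0]]);print(n,"mid",mid,"disc",toboard(A,B),"bx corr",toboard(A,B)[0]-mid)
E
```

```text
top [[-130.0, -67.5, 68.0], [-110.0, -67.0, 68.0], [-90.0, -67.5, 67.5], [-70.0, -67.0, 67.5], [-50.0, -68.5, 68.0], [-30.0, -68.0, 68.0], [-15.0, -67.5, 67.0], [110.0, -67.5, 66.5], [120.0, -68.0, 67.5], [130.0, -68.0, 67.5], [140.0, -67.5, 67.0]]
top mid -0.25 disc [39.28823721 41.1825631 ] bx corr 39.53823720851746
side [[-130.0, -63.5, 68.5], [-110.0, -64.0, 69.0], [-90.0, -64.5, 69.0], [-70.0, -64.0, 69.0], [-50.0, -64.5, 69.0], [-30.0, -65.0, 69.5], [-15.0, -65.0, -4.0], [110.0, -65.5, 66.5], [120.0, -65.0, 66.5], [130.0, -65.5, 66.5], [140.0, -65.5, 66.0]]
side mid 2.25 disc [31.78672547 37.20679716] bx corr 29.53672547051077
```

The top view gives bx 39.5, by 41 mm. The side ellipse read 29.5 because its threshold was off this time; by eye, the disc is at the same pixel as before (273,193). Everything is within limits, so I hand in.

```bash
python3 -c "
from bench import r
r.hand_in(); print(r.get_obs()['time_s'])"
```

```text
the job is handed in; nothing more can be done
the job is handed in; nothing more can be done
```

I flipped the trivet with the spatula: slid the blade under its rim against the rib, tipped it up and over onto its feet on the far half, then laid the spatula back on its rest. I handed in at about 20 s of the 51 s allowed.

**Trivet:** the last top-view check puts its centre about 41 mm past the rib and 39.5 mm off the board's middle line, against a limit of 45 mm. It landed off to one side, so that margin is only about 5 mm. I left it there because the bowl and glass block a nudge with the spatula from that side. A check of its outline just after landing showed it level to within about 2°.

**Spatula and surroundings:** in both views the spatula lies in the same place as at the start, and the bystanders look unmoved. I did not measure either numerically after release. The gripper was open and clear of everything.

**Disagreement:** the last automatic side-view reading gave 29.5 mm off the middle line. I think its brightness threshold went wrong: an earlier side reading gave about 40 mm, and by eye the disc was at nearly the same place in the picture. Either value is within the limit.

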